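Load the firing tray into the porcelain furnace with the tray fork

ROBOT

A 6-joint arm with a two-finger parallel gripper is mounted at the origin on the work surface. World frame = base frame: x ahead of the robot, y to its left, z up, the work surface at z = 0. Lengths are in m, angles in rad, forces in N, time in s.
With the tool pointing down it reaches from about 0.375 to 0.9 m from the base axis. Payload 3.1 kg.
Tool frame: the origin (TCP) lies at the very end of the fingers, on their centre line; the grasp point (between the pads) lies 19 mm behind it; z points along the fingers, y is the line along which they close (so a half turn about z gives the same grasp; the last joint's range is limited). The gripper opens to 87 mm and grips with 3 to 60 N. Pads are 19 mm wide; open, the fingers measure 117 mm over their backs; the gripper's body (75 mm by 190 mm) begins 51 mm behind the grasp point.
Start: joints at [1.103, 0.527, 1.433, -0, 1.181, -0.178], TCP at [0.179, 0.599, 0.223] pointing down, gripper open.
Joint ranges: [-3.08, 3.08], [-0.75, 2.2], [0.22, 2.44], [-1.43, 4.57], [0, 2.65], [-2.85, 2.85]. Speed limits (rad/s): [2.79, 2.79, 3.14, 3.14, 3.14, 3.14].

INTERFACE

Orientations are given as a unit quaternion [x, y, z, w].
In Python, from rig import robot gives the robot as it stands. The module is installed in compiled form; this text tells all that it offers.
- The arm moves only by the tool servo_tool, never from a script. Its argument "rows" is one flat list of numbers, 5 for each row, row after row: the closure, from -1 (fully open) to 1 (shut), so that 0 is half open, then the shift along the tool's x, y, z in m, then the turn about the tool's z in degrees. A call has 1 to 5 rows; each row shifts and turns the commanded pose from where the row before left it, along the tool's axes as they then stand; what a row does not reach is not made up. A row lasts 1/12 s, in which the tool goes at most 41.7 mm and 7.16 degrees, less where a joint would pass 70% of its speed; a pose out of reach is approached as far as the arm can. A call with a gripper value outside its range is refused whole. The fingers move at their own pace and stop on an object; "newtons" is the grip in N (left out, the last holds). Time passes only in rows, so rows that do not move let the fingers close. It gives the time, the measured TCP pose, the force, the opening and the grip force at its end, in the units of the state.
- robot.get_obs(): the state, without advancing time (a new reading comes with each control period).
- robot.camera(name): name is "side" or "top" or "wrist"; returns a dict with "pixels" (480x640x3 uint8, red, green, blue), "intrinsics" (3x3 intrinsics, pixels), "rvec" (rotation vector, rad) and "tvec" (3), from world to camera coordinates, as OpenCV has them; the wrist camera has in their place "mount" (4x4, takes a point from camera to tool coordinates, whose origin is the TCP and whose axes are the flange's). Camera axes: x right, y down, z forward; pixel columns grow to the right and rows downward; lengths in m; the calibration is good to about 2 mm. A picture is of the moment at which its call begins: read the wrist's pose just before it. There is no depth.
- robot.hand_in(): hands the job in; it is judged then, once.
Trained networks look in a picture, given as the dict that the camera call returned (one of the last four; its "shot" number tells which), for a name from the list of things; names that differ only in an ending like _2 or _b are one class to them, and where a whole thing is asked for, a point or a joint stands for the part that bears it (a point fixed in the world has none). Each returns a list of dicts, best first, with "score" (0 to 1); they miss things now and then, are a little off and sometimes report something else, mostly with a low value. They report only what shows in the picture. A call takes as long as a camera call. They do not tell look-alikes from the thing itself.
- robot.spot_in(picture, query): "at" ([x, y, z] in m, in world coordinates, good to about 4 mm: the middle of the surface that is visible of it).
- robot.outline_of(picture, query): "region" (480x640 bool, what is visible of it).
- robot.place_of(picture, query): "at" ([x, y, z] in m, in world coordinates, good to about 4 mm: a listed point, or the origin of a listed thing).
The state is a dict: "time": time; "q": joint angles; "joint_velocities": joint speeds; "joint_torque": joint torques, N m; "position": TCP position; "tool_rot": TCP orientation; "ft_force": force on the tool from outside, world axes, zero at the start; "moment": the same for the moment, N m; "grip_width": finger opening in m; "grip_force": force on a finger pad.
Only numpy, scipy, OpenCV 4.12 (cv2) and the standard library are available. Lean on these libraries where they do the work, as an engineer would, in place of code of your own. Each camera call takes 0.05 s, during which the arm holds its last target. There are 200 camera calls.

TASK

Take the tray fork from its rest, slide it under the round firing tray on the block and carry the tray, with the unfired bridge standing on it, level to the open furnace. The height of the firing table is not known, so set the tray down gently by feel on the front of the table, then slide it with the fork under the two lugs until it is fully home, and bed it against the back of the shoe with a steady push of about 8 N, held for a moment; twice that would break it. Draw the fork out, leaving the tray home, and lay the fork back in its rest; keep the gripper off the tray, the bridge and the furnace, and leave everything else on the bench where it is.

Things in the scene. Friction and masses are not known exactly. Their poses are not given: they have to be found in the camera images.
- furnace: Porcelain furnace, fixed: light-grey base 100 mm high, sloping black panel in front, round head swung open at the rear. Origin on the bench under home; x points into the furnace, front to rear (the pushing direction), z up. Base from x = -170 to +200 mm, |y| up to 135 mm; open head and hinge rearward of x = +145 mm, up to 380 mm high. Rigid.
- home (a point): Where the tray's centre must finally be, seen from above, on the furnace's middle line; axes as the furnace. Its height, 136 mm above the bench, is the LOWEST that the table top can have: the real top is 0 to 14 mm higher, different each run and not measured.
- table_front (a point): Point on the firing table 28 mm in front of home, at 136 mm like home; a good place to set the tray down, with nothing overhanging. The table is a flat round white disc on a lift stem, 114 mm across, centred 12 mm in front of home (x = -69 to +45 mm), and bears loads from x = -62 to +38 mm within |y| 45 mm. Rigid; it and the tray are brittle and bear at most 15 N.
- shoe_back (a point): Inner face of the back of the centring shoe, 36 mm behind home, on the middle line. The shoe is a steel horseshoe wall standing on the table (rising and sinking with it), 26 mm high, 5 mm thick, open to the front: half circle of 38 mm inner radius about a point 2 mm in front of home, then side walls to x = -34 mm that flare to 44 mm either side. The tray at home touches its back; rigid.
- lugs (a point): Midpoint between the two hold-down lugs, which sit on the shoe's wall at 45 degrees left and right of its back and reach inward to 30 mm from the shoe's centre, all behind x = +12 mm. Their undersides are 24 mm above the table top: the tray (19 mm) slides under them only while standing on the table or at most 4 mm above it; it cannot be lowered into home from above.
- tray: Round white honeycomb firing tray, loose, 0.10 to 0.17 kg: a disc 72 mm across and 8 mm thick on one central round foot 34 mm across and 11 mm high (19 mm in all), so that a fork can enter from any side. Origin at the centre of the foot's underside; z up; its yaw does not matter. It slides on table and fork with ordinary friction.
- tray_top (a point): Centre of the tray's upper face, 19 mm above the tray's origin.
- bridge: Three-tooth ceramic bridge, ivory, loose, 12 g, 28 x 10 x 10 mm, standing in the middle of the tray's upper face. Origin at the centre of its underside.
- block: Setting-down block of grey firebrick, fixed, 90 x 90 mm and 25 mm high, on which the tray stands, within 12 mm of its middle. Origin at the centre of its underside on the bench.
- fork: Tray fork, 0.24 kg, loose in its rest. Origin at the middle of the dark wooden handle, a bar 110 mm long, 16 mm wide, 24 mm high, to be gripped across its width at its middle from above. x points along the handle to the tines, z up. In front of the handle (x = 55 to 75 mm) a dark steel neck steps down to the level of the tines and runs on to the crosspiece.
- fork_stop (a point): Foot of the front face of the fork's back stop, a small upright plate 26 mm wide and 14 mm high on the neck, which bears against the rim of the tray's disc: 96 mm ahead of the fork's origin and 31.5 mm below it. With the rim against it and the disc on the tines, the tray's centre is 132 mm ahead of the fork's origin and its foot reaches 42.5 mm below that origin.
- fork_tip (a point): Midway between the tips of the two flat tines, at their upper faces: 152 mm ahead of the fork's origin and 31.5 mm below it. The tines are 39 mm long from the crosspiece, 3.5 mm thick (underside 35 mm below the fork's origin), 8 mm wide, 40 mm apart inside and 56 mm over all; the tray's foot goes between them, the disc lies on them.
- rest: Aluminium fork rest, fixed: base plate 120 x 60 x 8 mm and two notched posts, 10 mm thick, 42 mm either side of its middle; the notch floors are 30 mm above the bench and 20 mm wide, flaring upward to 49 mm above the bench. Origin at the centre of its underside; x along the fork's handle, towards the tines.
- rest_seat (a point): Where the fork's origin lies when the fork rests in the notches: 42 mm above the bench over the rest's middle; axes as the rest. The fork may lie up to 20 mm from it along x.
- denture: Mounted denture model, loose bystander: white and yellow plaster cylinder, 76 mm across and 104 mm high, with pink gums and teeth. Origin under its centre. Leave it.
- cast: Plaster jaw cast, loose bystander, 72 mm across, 40 mm high. Origin under its centre. Leave it.
- tin: Round flat metal tin, loose bystander, 86 mm across, 35 mm high. Origin under its centre. Leave it.
- brush: Thin brush, loose bystander, about 146 mm long and 8 mm thick, lying on the bench. Leave it.
- knife: Plaster spatula with one plain blade 24 mm wide, loose bystander, 182 mm long, 12 mm high, lying on the bench. Leave it.
- spare: Small spare firing tray, loose bystander: plain white disc 52 mm across, 10 mm thick, without a foot and empty. Origin under its centre. Leave it.
Not all that is in view belongs to the job. Leave any pink look-alike of the tray alone.

How it is judged:
By the outcome, as a careful person would: the job done as asked, in the order asked, and still so for the second after the job is handed in, with the robot touching nothing.
It also fails if it takes over 72 s, if anything falls off the work surface, if the arm or the gripper's body presses on something with over 40 N, if the wrist force passes 120 N, or if a joint passes its speed limit or range.

## Working session

There is one attempt and no reset: what is moved stays moved. The work goes in short steps, Python scripts to look and compute and a tool call to move; the robot and the scene stay as the last step left them, time stands still between calls to the robot, and variables do not carry over. Pictures are saved under pics/ and viewed, at most 10 in all, crops included, and the job is handed in when it is done.

Besides the shell and the picture viewer there is one more tool, called after "Emit:" by a JSON object that holds its "api" and its "payload", one argument or row to a line. servo_tool: Moves the arm, as the interface text tells. Its arguments: {"type":"object","properties":{"rows":{"type":"array","items":{"type":"number"}},"newtons":{"type":"number"}},"required":["rows"]}

```bash
mkdir -p pics; cat > h.py <<'E'
import numpy as np, cv2
from rig import robot
from scipy.spatial.transform import Rotation as R
def save(p,n): cv2.imwrite('pics/'+n+'.png', p['pixels'][:,:,::-1])
E
python3 - <<'E'
from h import *
o=robot.get_obs(); print(o['time'],o['position'],o['tool_rot'],o['ft_force'],o['grip_width'])
print(R.from_quat(o['tool_rot']).as_matrix().round(3))
for c in ['top','side']:
    p=robot.camera(c); save(p,c)
    for q in ['furnace','home','table_front','shoe_back','lugs','tray','tray_top','bridge','block','fork','fork_stop','fork_tip','rest','rest_seat','denture','cast','tin','brush','knife','spare']:
        r=robot.place_of(p,q)
        print(c,q,[(np.round(d['at'],3).tolist(),round(d['score'],2)) for d in r[:3]])
print(robot.get_obs()['time'])
E
```

```text
0.0 [0.17821667 0.5982906  0.22156285] [ 1.44373876e-01  9.89522619e-01 -1.02246866e-03 -3.54764447e-04] [0.63131337 0.70509279 0.4767065 ] 0.08703490536318245
[[-0.958  0.286 -0.001]
 [ 0.286  0.958 -0.002]
 [ 0.    -0.002 -1.   ]]
top furnace [([0.546, -0.244, -0.002], 0.76)]
top home [([0.55, -0.252, 0.133], 0.95), ([0.642, 0.456, -0.0], 0.59), ([0.394, 0.51, 0.001], 0.55)]
top table_front [([0.763, 0.084, 0.002], 0.67), ([0.575, -0.238, 0.134], 0.55)]
top shoe_back [([0.514, -0.262, 0.135], 0.78)]
top lugs [([0.53, -0.256, 0.135], 0.67), ([0.68, 0.113, 0.011], 0.53)]
top tray [([0.531, 0.357, 0.026], 0.83), ([0.543, 0.24, -0.0], 0.75)]
top tray_top [([0.527, 0.356, 0.045], 0.88), ([0.577, -0.238, 0.139], 0.67), ([0.543, 0.234, 0.023], 0.57)]
top bridge [([0.533, 0.356, 0.04], 0.45)]
top block [([0.528, 0.358, -0.003], 0.62)]
top fork [([0.528, 0.103, 0.038], 0.95), ([0.679, 0.111, 0.012], 0.61), ([0.639, 0.457, 0.002], 0.5)]
top fork_stop [([0.623, 0.112, 0.008], 0.81), ([0.552, -0.25, 0.136], 0.43), ([0.532, 0.353, 0.045], 0.27)]
top fork_tip [([0.678, 0.111, 0.012], 0.9)]
top r
[... 1066 characters left out ...]
1], 0.67)]
side fork_stop [([0.617, 0.108, 0.014], 0.72), ([0.532, -0.257, 0.136], 0.25)]
side fork_tip [([0.673, 0.114, 0.012], 0.77)]
side rest [([0.522, 0.111, -0.002], 0.83)]
side rest_seat [([0.518, 0.108, 0.04], 0.8)]
side denture [([0.764, 0.087, 0.002], 0.97), ([0.52, 0.107, 0.042], 0.71)]
side cast [([0.693, 0.361, 0.002], 0.88), ([0.532, -0.257, 0.134], 0.29)]
side tin [([0.694, 0.36, 0.003], 0.74), ([0.766, 0.085, 0.0], 0.72), ([0.397, 0.51, -0.001], 0.65)]
side brush [([0.737, 0.244, -0.001], 0.58), ([0.376, 0.257, 0.001], 0.4)]
side knife [([0.379, 0.258, -0.002], 0.67), ([0.531, 0.355, 0.039], 0.63), ([0.525, 0.353, 0.002], 0.25)]
side spare [([0.638, 0.452, -0.001], 0.74)]
2.1
```

View pictures.

View pics/top.png

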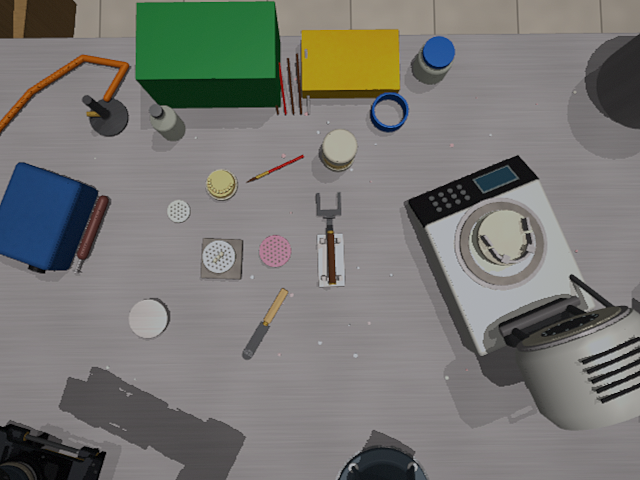

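View pics/side.png

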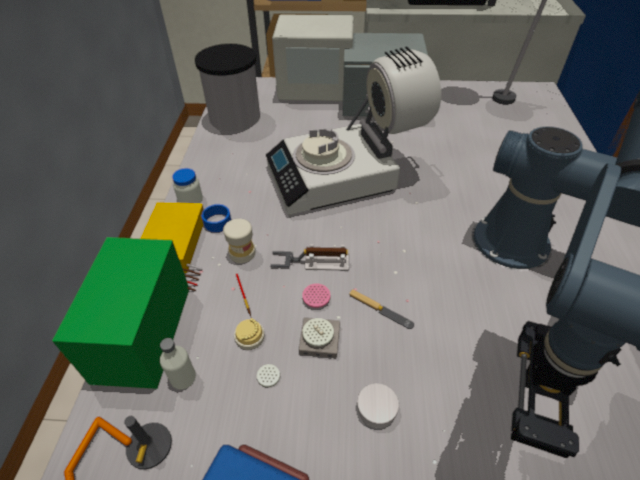

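The top picture shows the tray with the bridge on the block at (220,257), the pink look-alike at (275,250) and the fork pointing away from the robot at (330,250). The furnace is at (505,240) with its front facing away from the robot. The side picture agrees, so I'm moving above the fork.

Emit:
{"api": "servo_tool", "payload": {
  "rows": [-1,-0.0297,-0.0232,0,0,-1,-0.0297,-0.0232,0,0,-1,-0.0297,-0.0232,0,0,-1,-0.0297,-0.0232,0,0,-1,-0.0297,-0.0232,0,0]
}}

```text
time: 2.52
position: [0.2884, 0.444, 0.2227]
tool_rot: [0.144, 0.99, 0.0, 0.0]
ft_force: [1.2, 0.4, -0.3]
grip_width: 0.0873
grip_force: 0.0
```

Emit:
{"api": "servo_tool", "payload": {
  "rows": [-1,-0.0297,-0.0232,0,0,-1,-0.0297,-0.0232,0,0,-1,-0.0297,-0.0232,0,0,-1,-0.0297,-0.0232,0,0,-1,-0.0297,-0.0232,0,0]
}}

```text
time: 2.93
position: [0.3978, 0.2902, 0.2228]
tool_rot: [0.144, 0.99, 0.0, 0.0]
ft_force: [-0.1, 1.2, -0.2]
grip_width: 0.0872
grip_force: 0.0
```

Emit:
{"api": "servo_tool", "payload": {
  "rows": [-1,-0.0297,-0.0232,0,0,-1,-0.0297,-0.0232,0,0,-1,-0.0297,-0.0232,0,0,-1,-0.0297,-0.0232,0,0,-1,-0.0297,-0.0232,0,0]
}}

```text
time: 3.35
position: [0.507, 0.1364, 0.2228]
tool_rot: [0.145, 0.989, 0.0, 0.0]
ft_force: [1.0, 0.5, 0.3]
grip_width: 0.0869
grip_force: 0.0
```

Emit:
{"api": "servo_tool", "payload": {
  "rows": [-1,-0.0297,-0.0232,0,0,-1,0,0,0,-6.2,-1,0,0,0,-6.2,-1,0,0,0,-6.2,-1,0,0,0,0]
}}

```text
time: 3.77
position: [0.5281, 0.1069, 0.2225]
tool_rot: [-0.018, 1.0, 0.0, 0.0]
ft_force: [0.1, 0.0, -0.3]
grip_width: 0.0868
grip_force: 0.0
```

```bash
cat >> h.py <<'E'
def st():
    o=robot.get_obs(); M=R.from_quat(o['tool_rot']).as_matrix()
    print('t',round(o['time'],2),'p',o['position'].round(4),'toolx yaw',np.degrees(np.arctan2(M[1,0],M[0,0])).round(2),'zax',M[:,2].round(4),'F',o['ft_force'].round(2),'M',o['moment'].round(2),'w',round(float(o['grip_width']),4),'g',np.round(o['grip_force'],1),'q',o['q'].round(2))
    return o,M
def delta(M,d): print('tool delta',(M.T@np.array(d)).round(4))
def wcam(p,o,M):
    T=np.eye(4);T[:3,:3]=M;T[:3,3]=o['position']; return T@p['mount']
def ray(p,W,uv,z):
    # pixel -> world point at height z (wrist)
    d=W[:3,:3]@np.linalg.inv(p['intrinsics'])@np.array([uv[0],uv[1],1.]); return W[:3,3]+d*(z-W[2,3])/d[2]
E
python3 - <<'E'
from h import *
o,M=st(); p=robot.camera('wrist'); save(p,'w1')
print(p['mount'].round(3).tolist(),p['intrinsics'].tolist())
for q in ['fork','fork_stop','fork_tip','rest_seat']:
    r=robot.place_of(p,q); print(q,[(np.round(d['at'],4).tolist(),round(d['score'],2)) for d in r[:2]])
E
```

```text
t 3.77 p [0.5281 0.1069 0.2225] toolx yaw -177.96 zax [ 1.e-04  0.e+00 -1.e+00] F [ 0.05  0.02 -0.32] M [ 0.03  0.05 -0.04] w 0.0868 g 0.0 q [-0.01  0.41  1.65  0.    1.08 -1.61]
[[0.001, -0.952, -0.305, 0.084], [1.0, 0.001, -0.001, -0.0], [0.001, -0.305, 0.952, -0.163], [0.0, 0.0, 0.0, 1.0]] [[378.0427504806468, 0.0, 315.8419719519437], [0.0, 378.0427504806468, 243.61464934120053], [0.0, 0.0, 1.0]]
fork [([0.5271, 0.1049, 0.0403], 0.67)]
fork_stop [([0.6218, 0.1112, 0.0096], 0.65)]
fork_tip []
rest_seat [([0.525, 0.1075, 0.0477], 0.68)]
```

View pics/w1.png

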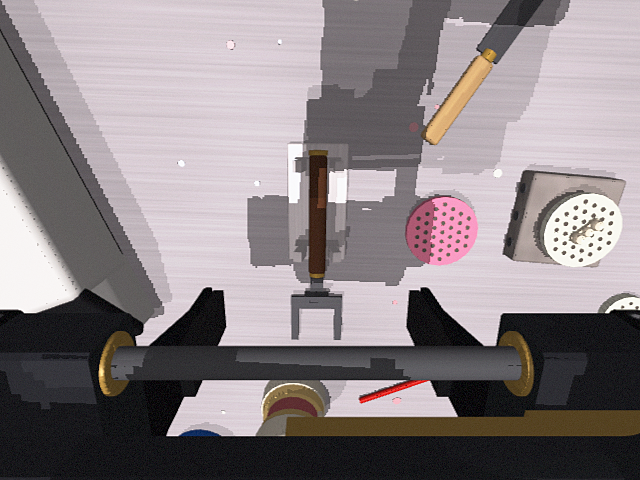

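The wrist view shows the fork handle from (318,151) to (317,277), between the fingers. The tray disc is centred near (581,229). I'm converting these pixels to world positions.

```bash
python3 - <<'E'
from h import *
o,M=st(); p=robot.camera('wrist'); W=wcam(p,o,M)
for n,uv,z in [('rear',(318.5,151),.054),('front',(316.5,278),.054),('tineTipL',(295,338),.0105),('tineTipR',(338,338),.0105),('stop',(317,295),.0105),('postU',(320,160),.049),('baseTop',(318,143),.008),('baseBot',(318,262),.008)]:
    print(n,ray(p,W,uv,z).round(4))
r=robot.outline_of(p,'tray_top')
for d in r:
    m=d['region'].astype(np.uint8); ys,xs=np.nonzero(m); (c,a,ang)=cv2.fitEllipse(max(cv2.findContours(m,0,2)[0],key=len))
    print('tray',d['score'],c,a,ray(p,W,c,.044).round(4))
r=robot.outline_of(p,'fork')
for d in r[:1]: save({'pixels':np.repeat(d['region'][:,:,None].astype(np.uint8)*255,3,2)},'m1'); ys,xs=np.nonzero(d['region']); print([ (v,xs[ys==v].min(),xs[ys==v].max()) for v in range(ys.min(),ys.max(),14)])
for q in ['tray','tray_top','block']:
    r=robot.place_of(p,q); print(q,[(np.round(d['at'],4).tolist(),round(d['score'],2)) for d in r[:2]])
E
```

```text
t 4.02 p [0.5278 0.1076 0.2226] toolx yaw -178.07 zax [ 2.e-04  0.e+00 -1.e+00] F [ 0.23  0.68 -0.72] M [ 0.05  0.03 -0.03] w 0.0873 g 0.0 q [-0.01  0.41  1.65  0.    1.08 -1.61]
rear [0.4668 0.1073 0.054 ]
front [0.584  0.1097 0.054 ]
tineTipL [0.6766 0.0886 0.0105]
tineTipR [0.6749 0.1372 0.0105]
stop [0.6223 0.1116 0.0105]
postU [0.4748 0.109  0.049 ]
baseTop [0.4625 0.107  0.008 ]
baseBot [0.585  0.1114 0.008 ]
tray 0.89 (579.3585815429688, 228.5982208251953) (70.64701080322266, 84.50341796875) [0.5298 0.3538 0.044 ]
tray 0.68 (439.8794250488281, 229.87130737304688) (66.98792266845703, 72.23884582519531) [0.5355 0.2237 0.044 ]
[(150, np.int64(309), np.int64(324)), (164, np.int64(308), np.int64(325)), (178, np.int64(308), np.int64(325)), (192, np.int64(307), np.int64(325)), (206, np.int64(308), np.int64(324)), (220, np.int64(308), np.int64(324)), (234, np.int64(308), np.int64(324)), (248, np.int64(308), np.int64(324)), (262, np.int64(308), np.int64(324)), (276, np.int64(309), np.int64(322)), (290, np.int64(308), np.int64(321)), (304, np.int64(290), np.int64(340)), (318, np.int64(290), np.int64(340)), (332, np.int64(291), np.int64(339))]
tray [([0.5435, 0.2343, 0.0034], 0.89), ([0.6214, 0.1125, 0.0091], 0.71)]
tray_top [([0.5286, 0.3558, 0.0441], 0.75), ([0.5437, 0.2367, 0.0185], 0.65)]
block [([0.5265, 0.3539, -0.0022], 0.7)]
```

Emit:
{"api": "servo_tool", "payload": {
  "rows": [-1,0.002,0.001,0.036,0,-1,0,0,0.036,0,-1,0,0,0.036,0,-1,0,0,0.036,0,-1,0,0,0.035,0]
}}

```text
time: 4.73
position: [0.526, 0.1084, 0.0422]
tool_rot: [-0.017, 1.0, -0.0, 0.001]
ft_force: [0.9, 0.2, -0.3]
grip_width: 0.0868
grip_force: 0.0
```

Emit:
{"api": "servo_tool", "payload": {
  "rows": [-1,0,0,0.01,0,-1,0,0,0.01,0,-0.2,0,0,0,0,0.4,0,0,0,0,0.8,0,0,0,0],
  "newtons": 60
}}

```text
time: 5.15
position: [0.5274, 0.1084, 0.0253]
tool_rot: [-0.017, 1.0, -0.0, 0.002]
ft_force: [0.2, -0.8, 0.2]
grip_width: 0.0743
grip_force: 0.0
```

Emit:
{"api": "servo_tool", "payload": {
  "rows": [1,0,0,0,0,1,0,0,0,0,1,0,0,0,0,1,0,0,0,0,1,0,0,0,0]
}}

```text
time: 5.57
position: [0.526, 0.1084, 0.024]
tool_rot: [-0.017, 1.0, -0.0, 0.0]
ft_force: [0.4, 0.4, 0.0]
grip_width: 0.0417
grip_force: 0.0
```

```bash
python3 - <<'E'
from h import *
st()
E
```

```text
t 5.57 p [0.526  0.1084 0.024 ] toolx yaw -178.0 zax [ 7.e-04 -0.e+00 -1.e+00] F [0.37 0.37 0.03] M [-0.    0.02  0.03] w 0.0417 g 0.0 q [-0.01  0.72  1.8  -0.    0.62 -1.61]
```

Emit:
{"api": "servo_tool", "payload": {
  "rows": [1,0,0,0,0,1,0,0,0,0,1,0,0,0,0,1,0,0,0,0,1,0,0,0,0]
}}

```text
time: 5.98
position: [0.5258, 0.1083, 0.0235]
tool_rot: [-0.017, 1.0, -0.0, -0.0]
ft_force: [-0.1, -0.8, 0.3]
grip_width: 0.0149
grip_force: 60.0
```

Emit:
{"api": "servo_tool", "payload": {
  "rows": [1,0,0,0,0,1,0,0,0,0,1,0,0,-0.003,0,1,0,0,-0.007,0,1,0,0,-0.015,0]
}}

```text
time: 6.4
position: [0.5242, 0.1083, 0.0476]
tool_rot: [-0.017, 1.0, 0.0, -0.002]
ft_force: [-0.8, -0.5, -1.5]
grip_width: 0.0156
grip_force: 60.0
```

Emit:
{"api": "servo_tool", "payload": {
  "rows": [1,0,0,-0.02,0,1,0,0,-0.02,0,1,0,0,-0.02,0,1,0,0,-0.015,0,1,0,0,0,0]
}}

```text
time: 6.82
position: [0.5278, 0.1085, 0.1268]
tool_rot: [-0.018, 1.0, -0.0, 0.003]
ft_force: [0.9, -0.8, -2.3]
grip_width: 0.0155
grip_force: 60.0
```

```bash
python3 - <<'E'
from h import *
o,M=st(); p=robot.camera('wrist'); save(p,'w2'); W=wcam(p,o,M)
for q in ['fork','fork_stop','fork_tip']:
    r=robot.place_of(p,q); print(q,[(np.round(d['at'],4).tolist(),(M.T@(d['at']-o['position'])).round(4).tolist(),round(d['score'],2)) for d in r[:2]])
# expected projections, tool frame: fork x = -tool x, origin at tool z=-0.019
Ti=np.linalg.inv(p['mount'])
for n,P in [('stopfoot',(-.096,0,.0125)),('tipL',(-.152,-.028,.0125)),('tipR',(-.152,.028,.0125)),('hfront',(-.055,0,-.031)),('hrear',(.055,0,-.031))]:
    c=(Ti@np.r_[P,1])[:3]; k=p['intrinsics']@c; print(n,(k[:2]/k[2]).round(1))
E
```

```text
t 6.82 p [0.5278 0.1085 0.1268] toolx yaw -177.99 zax [ 0.0065  0.     -1.    ] F [ 0.94 -0.84 -2.32] M [ 0.03 -0.01  0.  ] w 0.0155 g 60.0 q [-0.    0.55  1.74  0.    0.84 -1.61]
fork [([0.5284, 0.1066, 0.147], [-0.0007, -0.0019, -0.0202], 0.59)]
fork_stop []
fork_tip []
stopfoot [316.4 445.1]
tipL [272.  515.1]
tipR [360.7 515.2]
hfront [316.6 451.7]
hrear [316.9 208.5]
```

View pics/w2.png

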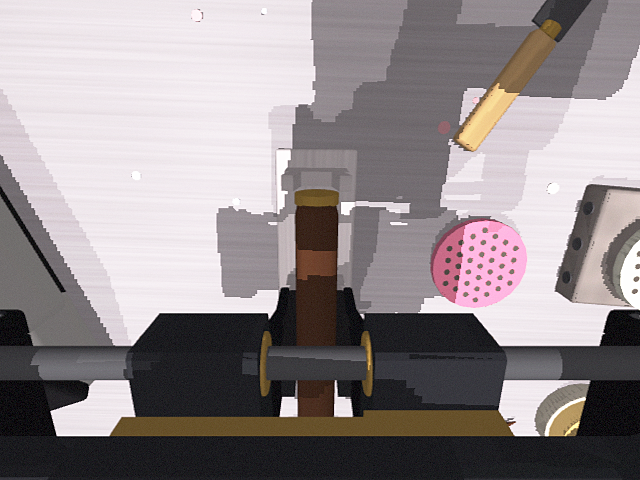

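The fork is held straight and centred. The rear cap's top edge is at about (317,207), against 208.5 predicted. Next I'm flying beside the tray for a closer look.

Emit:
{"api": "servo_tool", "payload": {
  "rows": [1,0,0.02,-0.005,0,1,0,0.03,-0.005,0,1,0,0.035,-0.005,0,1,0,0.025,-0.005,0,1,0,0.015,0,0]
}}

```text
time: 7.43
position: [0.5208, 0.2359, 0.1429]
tool_rot: [-0.018, 1.0, 0.0, -0.0]
ft_force: [-0.3, 1.1, -2.5]
grip_width: 0.0157
grip_force: 60.0
```

Emit:
{"api": "servo_tool", "payload": {
  "rows": [1,0,0.01,0,0,1,0,0,0,0,1,0,0,0,0,1,0,0,0,0]
}}

```text
time: 7.77
position: [0.5206, 0.2421, 0.1427]
tool_rot: [-0.017, 1.0, -0.001, -0.001]
ft_force: [0.3, 0.1, -2.6]
grip_width: 0.0155
grip_force: 60.0
```

```bash
python3 - <<'E'
from h import *
o,M=st(); p=robot.camera('wrist'); save(p,'w3'); W=wcam(p,o,M)
vis=p['pixels'].copy()
for d in robot.outline_of(p,'tray_top')[:2]:
    m=d['region'].astype(np.uint8); k=max(cv2.findContours(m,0,2)[0],key=len); c,a,g=cv2.fitEllipse(k)
    cv2.drawContours(vis,[k],-1,(255,0,0),1)
    # fit circle on plane z=.044
    P=np.array([ray(p,W,q[0],.044)[:2] for q in k]); A=np.c_[2*P,np.ones(len(P))]; s=np.linalg.lstsq(A,(P**2).sum(1),rcond=None)[0]
    print(d['score'],c,a,'circle',s[:2].round(4),'r',np.sqrt(s[2]+s[0]**2+s[1]**2).round(4))
save({'pixels':vis},'w3')
p=robot.camera('side'); save(p,'s3')
for q in ['fork','fork_stop','fork_tip']:
    r=robot.place_of(p,q); print(q,[(np.round(d['at'],4).tolist(),(M.T@(d['at']-o['position'])).round(4).tolist(),round(d['score'],2)) for d in r[:2]])
E
```

```text
t 7.77 p [0.5206 0.2421 0.1427] toolx yaw -178.04 zax [-0.002  -0.0011 -1.    ] F [ 0.31  0.07 -2.61] M [ 0.02  0.11 -0.02] w 0.0155 g 60.0 q [ 0.24  0.56  1.64 -0.    0.94 -1.36]
0.61 (282.06732177734375, 256.8020935058594) (39.353694915771484, 71.85235595703125) circle [0.5313 0.2242] r 0.0246
0.59 (469.6330871582031, 260.964111328125) (90.84883117675781, 101.103515625) circle [0.5309 0.3552] r 0.0365
fork []
fork_stop [([0.6157, 0.2438, 0.1313], [-0.0951, -0.0016, 0.0112], 0.77)]
fork_tip [([0.6706, 0.2469, 0.1341], [-0.1501, -0.0003, 0.0083], 0.77)]
```

View pics/w3.png

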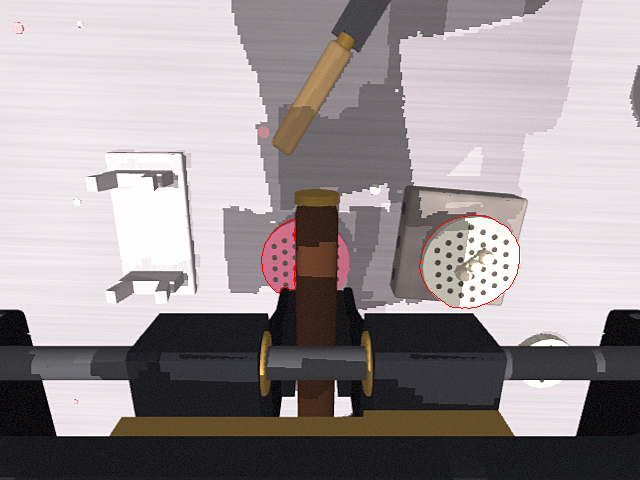

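The wrist view shows the tray disc at (470,261). That puts its centre at (0.531, 0.355) with a fitted radius of 36.5 mm, which agrees with its size. I'm moving behind it and lowering.

Emit:
{"api": "servo_tool", "payload": {
  "rows": [1,0.021,0.0126,0,0,1,0.03,0.018,0,0,1,0.03,0.018,0,0,1,0.03,0.018,0,0,1,0.03,0.018,0,0]
}}

```text
time: 8.48
position: [0.3762, 0.3231, 0.1438]
tool_rot: [-0.017, 1.0, 0.0, 0.0]
ft_force: [0.3, 0.5, -2.4]
grip_width: 0.0155
grip_force: 60.0
```

Emit:
{"api": "servo_tool", "payload": {
  "rows": [1,0.03,0.018,0,0,1,0.018,0.01,0.01,0,1,0,0,0.025,0,1,0,0,0.025,0,1,0,0,0.015,0]
}}

```text
time: 8.9
position: [0.3277, 0.3493, 0.0674]
tool_rot: [-0.018, 1.0, -0.0, -0.0]
ft_force: [-0.2, 0.2, -1.7]
grip_width: 0.0154
grip_force: 60.0
```

Emit:
{"api": "servo_tool", "payload": {
  "rows": [1,0,0,0.01,0,1,0,0,0.008,0,1,0,0,0,0,1,0,0,0,0]
}}

```text
time: 9.23
position: [0.3286, 0.3492, 0.0506]
tool_rot: [-0.017, 1.0, -0.0, -0.0]
ft_force: [-0.2, 0.3, -0.9]
grip_width: 0.015
grip_force: 60.0
```

```bash
python3 - <<'E'
from h import *
o,M=st(); p=robot.camera('side'); save({'pixels':cv2.resize(p['pixels'][220:420,180:440],(780,600))},'s4')
for q in ['fork_stop','fork_tip','tray','tray_top']:
    r=robot.place_of(p,q); print(q,[(np.round(d['at'],4).tolist(),(M.T@(d['at']-o['position'])).round(4).tolist(),round(d['score'],2)) for d in r[:3]])
tr=np.array([.531,.3552,o['position'][2]]); print('tray in tool',(M.T@(tr-o['position'])).round(4))
E
```

```text
t 9.23 p [0.3286 0.3492 0.0506] toolx yaw -178.02 zax [-1.e-04 -1.e-04 -1.e+00] F [-0.24  0.33 -0.86] M [0.09 0.08 0.04] w 0.015 g 60.0 q [ 0.58  0.64  1.93 -0.    0.57 -1.02]
fork_stop [([0.4224, 0.347, 0.0387], [-0.0936, -0.0054, 0.0118], 0.56)]
fork_tip []
tray [([0.5434, 0.2367, -0.002], [-0.2108, -0.1198, 0.0525], 0.62), ([0.5364, 0.3566, 0.0242], [-0.2079, 0.0003, 0.0263], 0.61)]
tray_top [([0.533, 0.3599, 0.0451], [-0.2046, 0.0037, 0.0054], 0.96), ([0.5426, 0.2323, 0.0198], [-0.2098, -0.1242, 0.0307], 0.92)]
tray in tool [-0.2025 -0.001  -0.    ]
```

View pics/s4.png

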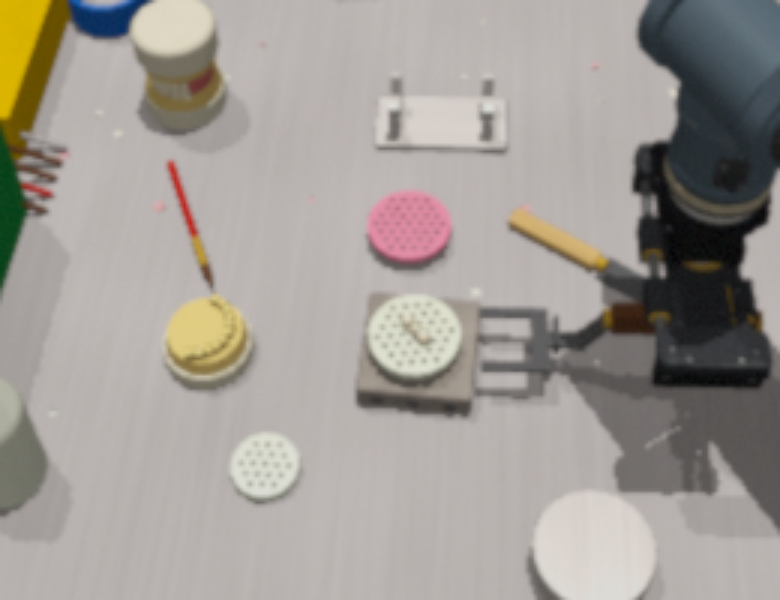

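The fork lies level, just clear of the block and in line with the tray (tray at about (415,335) in the crop, tine tips at (480,350)). I'm lowering 5 mm and sliding in.

Emit:
{"api": "servo_tool", "payload": {
  "rows": [1,0,-0.001,0.003,0,1,0,0,0.002,0,1,0,0,0,0,1,-0.004,0,0,0,1,-0.007,0,0,0]
}}

```text
time: 9.9
position: [0.3388, 0.3483, 0.0454]
tool_rot: [-0.018, 1.0, -0.0, -0.001]
ft_force: [0.5, -0.0, -2.8]
grip_width: 0.0154
grip_force: 60.0
```

Emit:
{"api": "servo_tool", "payload": {
  "rows": [1,-0.008,0,0,0,1,-0.008,0,0,0,1,-0.008,0,0,0,1,-0.008,0,0,0,1,-0.007,0,0,0]
}}

```text
time: 10.32
position: [0.3798, 0.35, 0.0456]
tool_rot: [-0.017, 1.0, 0.0, 0.0]
ft_force: [-0.2, -0.0, -3.1]
grip_width: 0.0153
grip_force: 60.0
```

Emit:
{"api": "servo_tool", "payload": {
  "rows": [1,-0.007,0,0,0,1,-0.006,0,0,0,1,-0.004,0,0,0,1,-0.002,0,0,0,1,-0.001,0,0,0]
}}

```text
time: 10.73
position: [0.3985, 0.3506, 0.0455]
tool_rot: [-0.017, 1.0, -0.0, -0.0]
ft_force: [0.6, 0.5, -3.0]
grip_width: 0.0153
grip_force: 60.0
```

```bash
python3 - <<'E'
from h import *
o,M=st()
tr=np.array([.531,.3552,o['position'][2]]); print('tray in tool',(M.T@(tr-o['position'])).round(4))
p=robot.camera('side'); save({'pixels':cv2.resize(p['pixels'][290:390,250:380],(780,600),interpolation=2)},'s5')
for q in ['fork_stop','tray_top']:
    r=robot.place_of(p,q); print(q,[(np.round(d['at'],4).tolist(),(M.T@(d['at']-o['position'])).round(4).tolist(),round(d['score'],2)) for d in r[:3]])
E
```

```text
t 10.73 p [0.3985 0.3506 0.0455] toolx yaw -178.02 zax [-2.e-04 -0.e+00 -1.e+00] F [ 0.57  0.54 -2.99] M [-0.01  0.03 -0.01] w 0.0153 g 60.0 q [ 0.51  0.68  1.8   0.    0.66 -1.09]
tray in tool [-0.1325  0.     -0.    ]
fork_stop [([0.5328, -0.2567, 0.1351], [-0.1132, -0.6116, -0.0896], 0.73), ([0.4907, 0.3507, 0.0354], [-0.0921, -0.0031, 0.0101], 0.7), ([0.399, 0.5159, -0.0011], [-0.0062, 0.1652, 0.0466], 0.34)]
tray_top [([0.5435, 0.2319, 0.0191], [-0.1408, -0.1236, 0.0264], 0.89), ([0.5325, 0.358, 0.0424], [-0.1341, 0.0028, 0.0031], 0.6)]
```

View pics/s5.png

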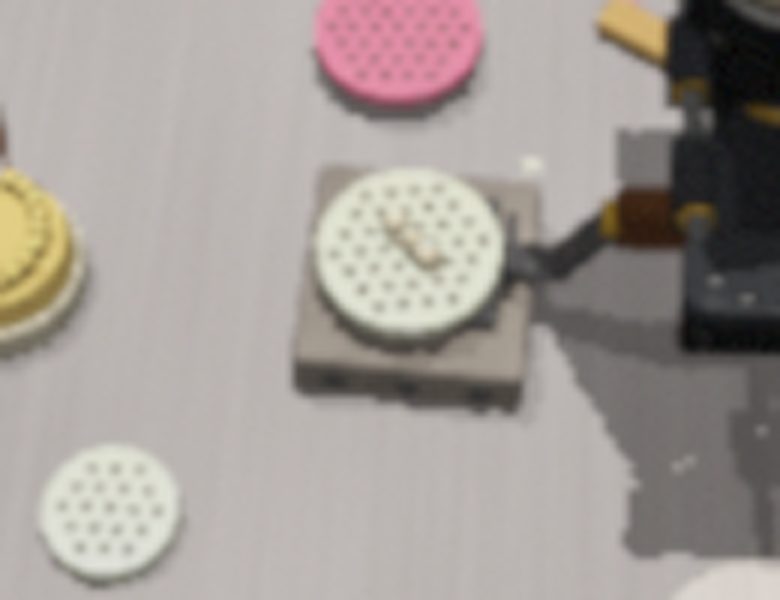

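The tines are under the disc and the stop is at the rim (about (500,250) in the crop). Lifting gently.

Emit:
{"api": "servo_tool", "payload": {
  "rows": [1,-0.001,0,0,0,1,0,0,-0.001,0,1,0,0,-0.001,0,1,0,0,-0.002,0,1,0,0,-0.002,0]
}}

```text
time: 11.3
position: [0.3989, 0.3505, 0.0516]
tool_rot: [-0.017, 1.0, -0.0, -0.0]
ft_force: [0.3, -0.6, -4.6]
grip_width: 0.0153
grip_force: 60.0
```

Emit:
{"api": "servo_tool", "payload": {
  "rows": [1,0,0,-0.003,0,1,0,0,-0.006,0,1,0,0,-0.009,0,1,0,0,-0.009,0,1,0,0,-0.006,0]
}}

```text
time: 11.72
position: [0.3998, 0.351, 0.086]
tool_rot: [-0.017, 1.0, 0.0, 0.001]
ft_force: [-0.1, -1.1, -4.9]
grip_width: 0.0155
grip_force: 60.0
```

Emit:
{"api": "servo_tool", "payload": {
  "rows": [1,0,0,-0.003,0,1,0,0,-0.001,0,1,0,0,0,0,1,0,0,0,0]
}}

```text
time: 12.05
position: [0.3991, 0.3506, 0.0885]
tool_rot: [-0.017, 1.0, -0.0, -0.0]
ft_force: [0.9, 1.6, -4.8]
grip_width: 0.0158
grip_force: 60.0
```

```bash
python3 - <<'E'
from h import *
o,M=st(); p=robot.camera('top')
for q in ['tray_top','bridge','fork_stop','fork']:
    r=robot.place_of(p,q); print(q,[(np.round(d['at'],4).tolist(),(M.T@(d['at']-o['position'])).round(4).tolist(),round(d['score'],2)) for d in r[:3]])
E
```

```text
t 12.05 p [0.3991 0.3506 0.0885] toolx yaw -178.01 zax [-4.e-04 -2.e-04 -1.e+00] F [ 0.85  1.61 -4.77] M [-0.    0.28 -0.03] w 0.0158 g 60.0 q [ 0.51  0.61  1.78 -0.    0.75 -1.1 ]
tray_top [([0.5442, 0.2315, 0.017], [-0.1409, -0.124, 0.0714], 0.84)]
bridge [([0.5315, 0.3551, 0.0794], [-0.1325, -0.0001, 0.009], 0.52)]
fork_stop [([0.4981, 0.355, 0.0717], [-0.0991, 0.001, 0.0167], 0.49)]
fork []
```

Emit:
{"api": "servo_tool", "payload": {
  "rows": [1,-0.0014,-0.004,-0.003,0,1,-0.0028,-0.008,-0.006,0,1,-0.0041,-0.012,-0.009,0,1,-0.0055,-0.016,-0.011,0,1,-0.0069,-0.02,-0.013,0]
}}

```text
time: 12.72
position: [0.4221, 0.2903, 0.1313]
tool_rot: [-0.018, 1.0, -0.0, -0.0]
ft_force: [-0.4, 0.0, -4.4]
grip_width: 0.015
grip_force: 60.0
```

Emit:
{"api": "servo_tool", "payload": {
  "rows": [1,-0.0083,-0.024,-0.014,0,1,-0.0097,-0.028,-0.014,0,1,-0.0095,-0.0275,-0.014,0,1,-0.0095,-0.0275,-0.014,0,1,-0.0095,-0.0275,-0.014,0]
}}

```text
time: 13.13
position: [0.4734, 0.156, 0.2021]
tool_rot: [-0.017, 1.0, -0.0, 0.0]
ft_force: [0.9, 0.3, -4.9]
grip_width: 0.0153
grip_force: 60.0
```

Emit:
{"api": "servo_tool", "payload": {
  "rows": [1,-0.0095,-0.0275,-0.014,0,1,-0.0095,-0.0275,-0.014,0,1,-0.0095,-0.0275,-0.014,0,1,-0.0095,-0.0275,-0.014,0,1,-0.0095,-0.0275,-0.013,0]
}}

```text
time: 13.55
position: [0.525, 0.0201, 0.2712]
tool_rot: [-0.017, 1.0, -0.0, 0.0]
ft_force: [0.6, 1.0, -4.6]
grip_width: 0.0157
grip_force: 60.0
```

Emit:
{"api": "servo_tool", "payload": {
  "rows": [1,-0.0095,-0.0275,-0.011,0,1,-0.0095,-0.0275,-0.009,0,1,-0.0095,-0.0275,-0.006,0,1,-0.0097,-0.028,-0.003,0,1,-0.0083,-0.024,0,0]
}}

```text
time: 13.97
position: [0.5766, -0.1135, 0.3004]
tool_rot: [-0.017, 1.0, -0.001, 0.001]
ft_force: [0.3, 0.0, -3.5]
grip_width: 0.0155
grip_force: 60.0
```

Emit:
{"api": "servo_tool", "payload": {
  "rows": [1,-0.0069,-0.02,0,0,1,-0.0055,-0.016,0,0,1,-0.0041,-0.012,0,0,1,-0.0028,-0.008,0,0,1,-0.0014,-0.004,0,0]
}}

```text
time: 14.38
position: [0.5993, -0.1702, 0.2985]
tool_rot: [-0.017, 1.0, 0.0, -0.0]
ft_force: [0.3, 0.4, -3.8]
grip_width: 0.0153
grip_force: 60.0
```

Emit:
{"api": "servo_tool", "payload": {
  "rows": [1,0,0,0,0,1,0,0,0,0,1,0,0,0,0]
}}

```text
time: 14.63
position: [0.599, -0.1679, 0.2985]
tool_rot: [-0.018, 1.0, 0.0, -0.0]
ft_force: [-0.2, 0.4, -4.2]
grip_width: 0.0157
grip_force: 60.0
```

```bash
python3 - <<'E'
from h import *
o,M=st(); p=robot.camera('wrist'); save(p,'w6')
for q in ['furnace','home','table_front','shoe_back','lugs']:
    r=robot.place_of(p,q); print(q,[(np.round(d['at'],4).tolist(),round(d['score'],2)) for d in r[:2]])
p=robot.camera('top')
for q in ['bridge','tray_top','fork_stop','home','shoe_back','lugs','table_front']:
    r=robot.place_of(p,q); print(q,[(np.round(d['at'],4).tolist(),(M.T@(d['at']-o['position'])).round(4).tolist(),round(d['score'],2)) for d in r[:2]])
E
```

```text
t 14.63 p [ 0.599  -0.1679  0.2985] toolx yaw -177.93 zax [-8.e-04  8.e-04 -1.e+00] F [-0.21  0.44 -4.25] M [-0.01  0.29  0.02] w 0.0157 g 60.0 q [-0.45  0.45  1.35  0.    1.34 -2.06]
furnace [([0.5481, -0.2455, -0.0005], 0.7)]
home []
table_front [([0.5747, -0.2389, 0.1402], 0.57)]
shoe_back [([0.5111, -0.2628, 0.1382], 0.63)]
lugs [([0.5317, -0.2581, 0.1368], 0.63)]
bridge [([0.7339, -0.1612, 0.2904], [-0.135, 0.0018, 0.008], 0.65)]
tray_top [([0.7315, -0.1659, 0.2958], [-0.1325, -0.0028, 0.0026], 0.71), ([0.544, 0.2335, 0.0171], [0.0403, 0.4029, 0.2818], 0.6)]
fork_stop [([0.6965, -0.1631, 0.2827], [-0.0976, 0.0012, 0.0157], 0.61)]
home []
shoe_back [([0.3935, 0.5114, -0.0018], [0.1807, 0.686, 0.301], 0.68), ([0.7595, 0.0851, -0.0012], [-0.1697, 0.2468, 0.2998], 0.27)]
lugs []
table_front [([0.5753, -0.2356, 0.1341], [0.026, -0.067, 0.1644], 0.72), ([0.6408, 0.4546, 0.0003], [-0.0644, 0.6203, 0.2987], 0.57)]
```

View pics/w6.png

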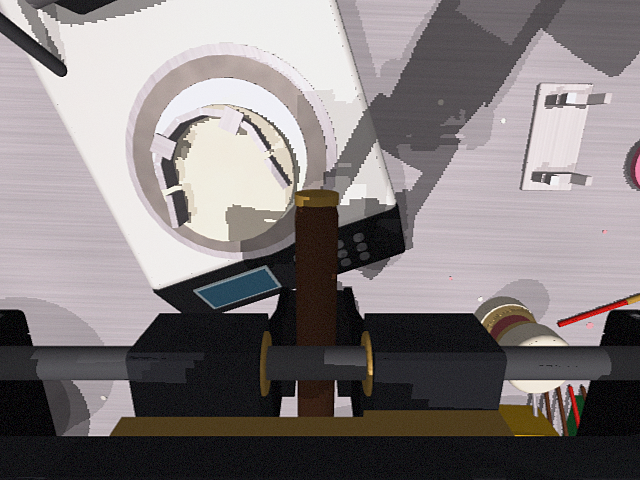

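The wrist view shows the furnace with its table disc centred near (237,173), the shoe wall around its upper half, and the panel at the front (lower) edge. I'm getting the yaw and home from these features.

```bash
python3 - <<'E'
from h import *
o,M=st(); p=robot.camera('wrist'); W=wcam(p,o,M)
im=p['pixels']; g=cv2.cvtColor(im,cv2.COLOR_RGB2GRAY)
d=robot.outline_of(p,'furnace')
if d:
    m=d[0]['region']
    # left/right boundary of base per row
    L=[];Rr=[]
    for v in range(110,260,6):
        xs=np.nonzero(m[v])[0]; L.append(ray(p,W,(xs[0],v),.1)[:2]); Rr.append(ray(p,W,(xs[-1],v),.1)[:2])
    for n,P in [('L',L),('R',Rr)]:
        vx,vy,x,y=cv2.fitLine(np.array(P,np.float32),cv2.DIST_HUBER,0,.005,.005).ravel()
        nx=np.array([-.93,-.37]); u=np.array([vx,vy]); u=u*np.sign(u@nx); print(n,'yaw',np.degrees(np.arctan2(u[1],u[0])).round(2),'pt',x,y)
        h=np.array([.5483,-.2495])-[x,y]; print('  signed dist of home est to edge',(u[0]*h[1]-u[1]*h[0]).round(4))
for uv in [(237,173)]: print(ray(p,W,uv,.14).round(4))
d=robot.outline_of(p,'table_front')
for e in d[:2]:
    mm=e['region'].astype(np.uint8); ys,xs=np.nonzero(mm); print(e['score'],mm.sum(),xs.min(),xs.max(),ys.min(),ys.max())
# project model (yaw,home) overlay for check
v=im.copy(); a=np.radians(-158.4); H=np.array([.5483,-.2495]); ex=np.array([np.cos(a),np.sin(a)]); ey=np.array([-ex[1],ex[0]]); Wi=np.linalg.inv(W)
def pr(x,y,z):
    q=H+ex*x+ey*y; c=(Wi@np.r_[q,z,1])[:3]; k=p['intrinsics']@c; return (k[:2]/k[2])
t=np.linspace(0,2*np.pi,60)
for z,c in [(.136,(255,0,0)),(.150,(0,0,255))]:
    cv2.polylines(v,[np.array([pr(-.012+.057*np.cos(k),.057*np.sin(k),z) for k in t],np.int32)],True,c,1)
    cv2.polylines(v,[np.array([pr(-.002+.038*np.cos(k),.038*np.sin(k),z+.026) for k in np.linspace(-1.57,1.57,40)],np.int32)],False,(0,160,0) if z<.14 else (0,255,255),1)
cv2.polylines(v,[np.array([pr(-.12,-.135,.1),pr(.2,-.135,.1),pr(.2,.135,.1),pr(-.12,.135,.1)],np.int32)],True,(255,0,255),1)
save({'pixels':cv2.resize(v[0:300,20:420],(800,600))},'w7')
E
```

```text
t 15.33 p [ 0.5994 -0.1692  0.2985] toolx yaw -178.01 zax [ 0. -0. -1.] F [-0.05  0.02 -4.05] M [-0.03  0.32 -0.03] w 0.0154 g 60.0 q [-0.45  0.45  1.35  0.    1.34 -2.06]
L yaw -158.23 pt 0.5840925 -0.37680334
  signed dist of home est to edge -0.1315
R yaw -159.6 pt 0.5575544 -0.10240782
  signed dist of home est to edge 0.1346
[ 0.5582 -0.2375  0.14  ]
0.68 83821 0 406 0 312
```

View pics/w7.png

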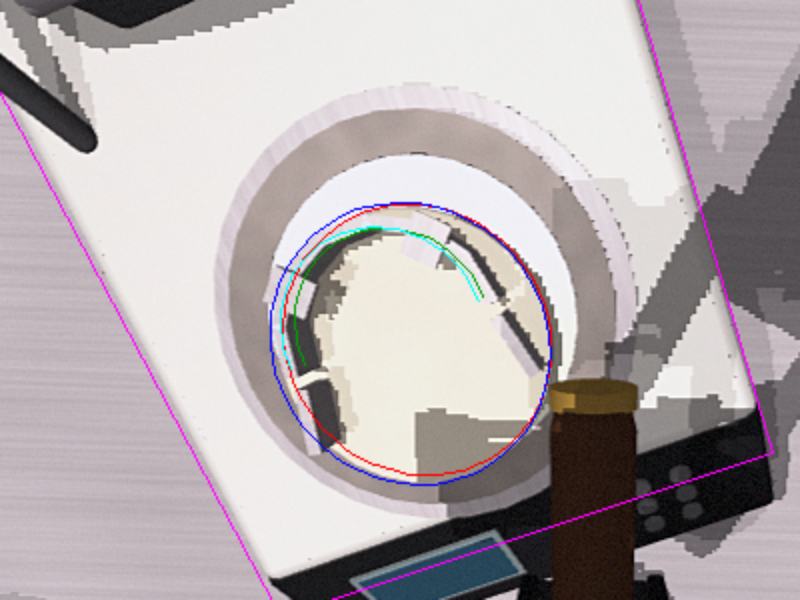

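The model overlay fits the picture well: the table ring, the shoe arc and the base edges all coincide to about 2 mm. I'll use home (0.548, -0.249) and yaw -158.6°. Next I shift and then turn 160.6°, high up and slowly.

Emit:
{"api": "servo_tool", "payload": {
  "rows": [1,-0.004,-0.001,0,0,1,-0.008,-0.002,0,0,1,-0.012,-0.003,0,0,1,-0.013,-0.0033,0,0,1,-0.013,-0.0033,0,0]
}}

```text
time: 15.9
position: [0.6512, -0.1804, 0.2986]
tool_rot: [-0.017, 1.0, -0.0, 0.0]
ft_force: [0.8, 0.2, -4.0]
grip_width: 0.0152
grip_force: 60.0
```

Emit:
{"api": "servo_tool", "payload": {
  "rows": [1,-0.013,-0.0033,0,0,1,-0.013,-0.0033,0,1,1,-0.011,-0.003,0,2,1,-0.007,-0.002,0,3,1,-0.003,-0.001,0,4]
}}

```text
time: 16.32
position: [0.699, -0.1923, 0.2978]
tool_rot: [0.071, 0.997, -0.0, 0.001]
ft_force: [0.5, -0.5, -3.9]
grip_width: 0.0155
grip_force: 60.0
```

Emit:
{"api": "servo_tool", "payload": {
  "rows": [1,0,0,0,5,1,0,0,0,6,1,0,0,0,6,1,0,0,0,6,1,0,0,0,6]
}}

```text
time: 16.73
position: [0.6979, -0.1919, 0.2981]
tool_rot: [0.32, 0.947, 0.0, 0.0]
ft_force: [0.3, 1.3, -4.6]
grip_width: 0.0157
grip_force: 60.0
```

Emit:
{"api": "servo_tool", "payload": {
  "rows": [1,0,0,0,6,1,0,0,0,6,1,0,0,0,6,1,0,0,0,6,1,0,0,0,6]
}}

```text
time: 17.15
position: [0.698, -0.1918, 0.2981]
tool_rot: [0.554, 0.832, 0.001, 0.0]
ft_force: [-0.5, -0.3, -4.4]
grip_width: 0.0158
grip_force: 60.0
```

Emit:
{"api": "servo_tool", "payload": {
  "rows": [1,0,0,0,6,1,0,0,0,6,1,0,0,0,6,1,0,0,0,6,1,0,0,0,6]
}}

```text
time: 17.57
position: [0.6981, -0.1918, 0.2982]
tool_rot: [0.751, 0.661, 0.001, 0.0]
ft_force: [-0.2, 0.3, -3.9]
grip_width: 0.0155
grip_force: 60.0
```

Emit:
{"api": "servo_tool", "payload": {
  "rows": [1,0,0,0,6,1,0,0,0,6,1,0,0,0,6,1,0,0,0,6,1,0,0,0,6]
}}

```text
time: 17.98
position: [0.6983, -0.1919, 0.2983]
tool_rot: [0.896, 0.444, 0.001, 0.0]
ft_force: [-0.2, -0.5, -3.8]
grip_width: 0.0157
grip_force: 60.0
```

Emit:
{"api": "servo_tool", "payload": {
  "rows": [1,0,0,0,6,1,0,0,0,6,1,0,0,0,5.6,1,0,0,0,5,1,0,0,0,4]
}}

```text
time: 18.4
position: [0.6985, -0.192, 0.2984]
tool_rot: [0.974, 0.226, 0.001, 0.0]
ft_force: [0.4, -0.1, -3.5]
grip_width: 0.0154
grip_force: 60.0
```

Emit:
{"api": "servo_tool", "payload": {
  "rows": [1,0,0,0,3,1,0,0,0,2,1,0,0,0,1,1,0,0,0,0,1,0,0,0,0]
}}

```text
time: 18.82
position: [0.6977, -0.1919, 0.2984]
tool_rot: [0.984, 0.177, 0.0, 0.0]
ft_force: [0.1, -0.2, -3.8]
grip_width: 0.0155
grip_force: 60.0
```

```bash
cat >> h.py <<'E'
A=np.radians(-158.6); H=np.array([.548,-.249]); EX=np.array([np.cos(A),np.sin(A)]); EY=np.array([-EX[1],EX[0]])
def fur(P): d=np.array(P)[:2]-H; return np.round([d@EX,d@EY],4)
E
python3 - <<'E'
from h import *
o,M=st(); print('TCP in furnace',fur(o['position']))
delta(M,np.r_[H-.160*EX-o['position'][:2],0])
for c in ['top','side']:
  p=robot.camera(c); save(p,c+'8')
  for q in ['bridge','tray_top','fork_stop']:
    r=robot.place_of(p,q); print(c,q,[(np.round(d['at'],4).tolist(),(M.T@(d['at']-o['position'])).round(4).tolist(),round(d['score'],2)) for d in r[:2]])
E
```

```text
t 18.82 p [ 0.6977 -0.1919  0.2984] toolx yaw 20.43 zax [ 0.001  0.    -1.   ] F [ 0.12 -0.18 -3.83] M [ 0.04 -0.07 -0.05] w 0.0155 g 60.0 q [-0.42  0.61  1.06  0.    1.47  0.79]
TCP in furnace [-0.1602  0.0015]
tool delta [-0.0002 -0.0015 -0.    ]
top bridge []
top tray_top [([0.5437, 0.2351, 0.0208], [0.0046, -0.454, 0.2775], 0.97), ([0.5224, 0.1093, -0.0019], [-0.0593, -0.3436, 0.3002], 0.48)]
top fork_stop [([0.7305, 0.2431, 0.0003], [0.1824, -0.3963, 0.2982], 0.2)]
side bridge [([0.5725, -0.2459, 0.2902], [-0.1361, 0.0069, 0.0081], 0.38)]
side tray_top [([0.5733, -0.2401, 0.2939], [-0.1334, 0.0017, 0.0044], 0.63), ([0.5415, 0.229, 0.0217], [0.0004, -0.4491, 0.2766], 0.63)]
side fork_stop [([0.6053, -0.2255, 0.2846], [-0.0983, -0.0008, 0.0138], 0.89), ([0.5253, 0.3551, 0.0018], [0.0292, -0.5729, 0.2965], 0.21)]
```

The tray is still on the fork and level. I'm correcting yaw and offset, then going down to about 10 mm above the highest possible table.

Emit:
{"api": "servo_tool", "payload": {
  "rows": [1,0,-0.0015,0.004,-1,1,0,0,0.008,0,1,0,0,0.012,0,1,0,0,0.015,0,1,0,0,0.016,0]
}}

```text
time: 19.63
position: [0.6963, -0.1903, 0.2421]
tool_rot: [0.983, 0.186, -0.0, -0.0]
ft_force: [-0.6, -0.1, -4.2]
grip_width: 0.0158
grip_force: 60.0
```

Emit:
{"api": "servo_tool", "payload": {
  "rows": [1,0,0,0.016,0,1,0,0,0.015,0,1,0,0,0.012,0,1,0,0,0.008,0,1,0,0,0.004,0]
}}

```text
time: 20.05
position: [0.6955, -0.1901, 0.1862]
tool_rot: [0.983, 0.186, -0.001, -0.001]
ft_force: [0.2, 0.2, -4.5]
grip_width: 0.0158
grip_force: 60.0
```

Emit:
{"api": "servo_tool", "payload": {
  "rows": [1,0,0,0,0,1,0,0,0,0,1,0,0,0,0,1,0,0,0,0]
}}

```text
time: 20.38
position: [0.6972, -0.1907, 0.1899]
tool_rot: [0.983, 0.186, 0.001, 0.001]
ft_force: [-0.5, 0.2, -4.5]
grip_width: 0.0158
grip_force: 60.0
```

```bash
cat >> h.py <<'E'
def avg(n=6):
    f=[]
    for _ in range(n): robot.camera('side'); f.append(np.r_[robot.get_obs()['ft_force'],robot.get_obs()['moment']])
    f=np.array(f); print('avgF',f.mean(0).round(2),'sd',f.std(0).round(2))
E
python3 - <<'E'
from h import *
o,M=st(); print('TCP in furnace',fur(o['position'])); avg()
E
```

```text
t 20.38 p [ 0.6972 -0.1907  0.1899] toolx yaw 21.4 zax [ 0.0022 -0.001  -1.    ] F [-0.49  0.18 -4.49] M [ 0.   -0.12  0.02] w 0.0158 g 60.0 q [-0.42  0.7   1.19 -0.    1.25  0.78]
TCP in furnace [-0.1602  0.0002]
avgF [-0.07  0.37 -3.85  0.   -0.08  0.  ] sd [0.58 0.18 0.48 0.03 0.03 0.02]
```

Emit:
{"api": "servo_tool", "payload": {
  "rows": [1,0,0,0.002,0,1,0,0,0.002,0,1,0,0,0.002,0,1,0,0,0.001,0,1,0,0,0,0]
}}

```text
time: 21.1
position: [0.6961, -0.1903, 0.1809]
tool_rot: [0.983, 0.186, -0.001, -0.0]
ft_force: [1.1, 0.5, -4.2]
grip_width: 0.0152
grip_force: 60.0
```

Emit:
{"api": "servo_tool", "payload": {
  "rows": [1,0,0,0.001,0,1,0,0,0.001,0,1,0,0,0.001,0,1,0,0,0,0,1,0,0,0,0]
}}

```text
time: 21.52
position: [0.6964, -0.1904, 0.1785]
tool_rot: [0.983, 0.186, -0.0, -0.0]
ft_force: [0.1, 0.7, -4.9]
grip_width: 0.0154
grip_force: 60.0
```

```bash
python3 - <<'E'
from h import *
o,M=st(); print('TCP in furnace',fur(o['position'])); avg()
E
```

```text
t 21.52 p [ 0.6964 -0.1904  0.1785] toolx yaw 21.4 zax [-1.e-04  1.e-04 -1.e+00] F [ 0.08  0.68 -4.85] M [ 0.05 -0.11 -0.01] w 0.0154 g 60.0 q [-0.42  0.71  1.2   0.    1.23  0.78]
TCP in furnace [-0.1596 -0.0004]
avgF [-0.11  0.12 -4.5   0.01 -0.1  -0.02] sd [0.53 0.52 0.31 0.02 0.03 0.03]
```

Emit:
{"api": "servo_tool", "payload": {
  "rows": [1,0,0,0.001,0,1,0,0,0.001,0,1,0,0,0.001,0,1,0,0,0,0]
}}

```text
time: 22.15
position: [0.6963, -0.1903, 0.1751]
tool_rot: [0.983, 0.186, -0.0, -0.0]
ft_force: [-0.1, 0.3, -4.0]
grip_width: 0.0156
grip_force: 60.0
```

Emit:
{"api": "servo_tool", "payload": {
  "rows": [1,0,0,0.001,0,1,0,0,0,0,1,0,0,0,0]
}}

```text
time: 22.4
position: [0.6964, -0.1904, 0.1745]
tool_rot: [0.983, 0.186, -0.0, -0.0]
ft_force: [0.1, 0.4, -3.9]
grip_width: 0.0156
grip_force: 60.0
```

Emit:
{"api": "servo_tool", "payload": {
  "rows": [1,0,0,0.001,0,1,0,0,0,0,1,0,0,0,0]
}}

```text
time: 22.65
position: [0.6964, -0.1904, 0.1735]
tool_rot: [0.983, 0.186, -0.0, -0.0]
ft_force: [0.3, 0.4, -3.8]
grip_width: 0.0155
grip_force: 60.0
```

```bash
python3 - <<'E'
from h import *
st(); avg(5)
E
```

```text
t 22.65 p [ 0.6964 -0.1904  0.1735] toolx yaw 21.39 zax [-2.e-04  1.e-04 -1.e+00] F [ 0.27  0.45 -3.77] M [ 0.03 -0.1  -0.02] w 0.0155 g 60.0 q [-0.42  0.71  1.21 -0.    1.22  0.78]
avgF [-0.04  0.1  -3.98  0.02 -0.1  -0.01] sd [0.34 0.29 0.49 0.03 0.03 0.02]
```

Emit:
{"api": "servo_tool", "payload": {
  "rows": [1,0,0,0.001,0,1,0,0,0,0,1,0,0,0,0]
}}

```text
time: 23.15
position: [0.6964, -0.1904, 0.1724]
tool_rot: [0.983, 0.186, -0.0, -0.0]
ft_force: [-0.4, 0.1, -4.0]
grip_width: 0.015
grip_force: 60.0
```

Emit:
{"api": "servo_tool", "payload": {
  "rows": [1,0,0,0.001,0,1,0,0,0,0,1,0,0,0,0]
}}

```text
time: 23.4
position: [0.6964, -0.1904, 0.1714]
tool_rot: [0.983, 0.186, -0.0, -0.0]
ft_force: [1.1, 0.4, -4.5]
grip_width: 0.0151
grip_force: 60.0
```

Emit:
{"api": "servo_tool", "payload": {
  "rows": [1,0,0,0.001,0,1,0,0,0,0,1,0,0,0,0]
}}

```text
time: 23.65
position: [0.6965, -0.1905, 0.1705]
tool_rot: [0.983, 0.186, -0.0, -0.0]
ft_force: [-0.0, 0.8, -3.8]
grip_width: 0.0155
grip_force: 60.0
```

```bash
python3 - <<'E'
from h import *
st(); avg(5)
E
```

```text
t 23.65 p [ 0.6965 -0.1905  0.1705] toolx yaw 21.4 zax [-1.e-04  0.e+00 -1.e+00] F [-0.01  0.83 -3.8 ] M [-0.   -0.08  0.06] w 0.0155 g 60.0 q [-0.42  0.71  1.21 -0.    1.22  0.78]
avgF [ 0.21 -0.11 -4.3  -0.   -0.1  -0.01] sd [0.38 0.33 0.26 0.03 0.02 0.02]
```

Emit:
{"api": "servo_tool", "payload": {
  "rows": [1,0,0,0.001,0,1,0,0,0,0,1,0,0,0,0]
}}

```text
time: 24.15
position: [0.6965, -0.1905, 0.1697]
tool_rot: [0.983, 0.186, 0.0, 0.0]
ft_force: [0.5, -0.1, -2.8]
grip_width: 0.0154
grip_force: 60.0
```

Emit:
{"api": "servo_tool", "payload": {
  "rows": [1,0,0,0.001,0,1,0,0,0,0,1,0,0,0,0]
}}

```text
time: 24.4
position: [0.6964, -0.1905, 0.1687]
tool_rot: [0.983, 0.186, -0.0, 0.0]
ft_force: [-0.0, -0.4, -2.3]
grip_width: 0.0153
grip_force: 60.0
```

Emit:
{"api": "servo_tool", "payload": {
  "rows": [1,0,0,0.001,0,1,0,0,0,0,1,0,0,0,0]
}}

```text
time: 24.65
position: [0.6964, -0.1904, 0.1675]
tool_rot: [0.983, 0.186, -0.0, -0.0]
ft_force: [-0.1, -0.1, -1.8]
grip_width: 0.0156
grip_force: 60.0
```

```bash
python3 - <<'E'
from h import *
st(); avg(5)
E
```

```text
t 24.65 p [ 0.6964 -0.1904  0.1675] toolx yaw 21.4 zax [-2.e-04  0.e+00 -1.e+00] F [-0.15 -0.06 -1.81] M [-0.05  0.12  0.02] w 0.0156 g 60.0 q [-0.42  0.72  1.21 -0.    1.21  0.78]
avgF [ 0.52 -0.23 -2.45 -0.08  0.1  -0.01] sd [0.09 0.24 0.9  0.02 0.04 0.02]
```

The load dropped from about -4.1 N to -2.4 N at TCP z ≈ 0.1697, so the tray stands on the table. Now I'm sliding it in slowly.

Emit:
{"api": "servo_tool", "payload": {
  "rows": [1,-0.001,0,0,0,1,-0.002,0,0,0,1,-0.002,0,0,0,1,-0.002,0,0,0,1,-0.002,0,0,0]
}}

```text
time: 25.32
position: [0.6881, -0.1938, 0.1677]
tool_rot: [0.983, 0.186, 0.0, 0.0]
ft_force: [1.8, -0.8, -2.1]
grip_width: 0.0157
grip_force: 60.0
```

Emit:
{"api": "servo_tool", "payload": {
  "rows": [1,-0.002,0,0,0,1,-0.002,0,0,0,1,-0.002,0,0,0,1,-0.002,0,0,0,1,-0.002,0,0,0]
}}

```text
time: 25.73
position: [0.6786, -0.1975, 0.1676]
tool_rot: [0.983, 0.186, 0.0, 0.0]
ft_force: [1.2, -0.1, -2.3]
grip_width: 0.0156
grip_force: 60.0
```

Emit:
{"api": "servo_tool", "payload": {
  "rows": [1,-0.001,0,0,0,1,-0.001,0,0,0,1,-0.001,0,0,0,1,0,0,0,0]
}}

```text
time: 26.07
position: [0.6758, -0.1986, 0.1676]
tool_rot: [0.983, 0.186, -0.0, 0.0]
ft_force: [1.1, 0.7, -1.9]
grip_width: 0.0154
grip_force: 60.0
```

```bash
cat >> h.py <<'E'
def push(n=5):
    f=[]
    for _ in range(n): robot.camera('side'); o=robot.get_obs(); f.append(np.r_[-(o['ft_force'][:2]@EX),o['ft_force'][:2]@EY,o['ft_force'][2],fur(o['position'])*1000,o['position'][2]*1000])
    f=np.array(f); print('push/lat/z, fx,fy,z mm',f.mean(0).round(2),'sd',f.std(0).round(2),'t',o['time'])
E
python3 - <<'E'
from h import *
st(); push()
E
```

```text
t 26.07 p [ 0.6758 -0.1986  0.1676] toolx yaw 21.4 zax [-3.e-04 -1.e-04 -1.e+00] F [ 1.05  0.69 -1.9 ] M [-0.03 -0.03 -0.  ] w 0.0154 g 60.0 q [-0.44  0.69  1.26 -0.    1.18  0.75]
push/lat/z, fx,fy,z mm [   0.43   -0.24   -2.41 -137.4    -0.38  167.48] sd [0.13 0.47 0.55 0.   0.04 0.02] t 26.3167
```

Emit:
{"api": "servo_tool", "payload": {
  "rows": [1,-0.001,0,0,0,1,0,0,0,0,1,-0.001,0,0,0,1,0,0,0,0,1,0,0,0,0]
}}

```text
time: 26.73
position: [0.6741, -0.1992, 0.1676]
tool_rot: [0.983, 0.186, -0.0, 0.0]
ft_force: [0.5, 0.8, -1.5]
grip_width: 0.0158
grip_force: 60.0
```

Emit:
{"api": "servo_tool", "payload": {
  "rows": [1,-0.001,0,0,0,1,0,0,0,0,1,0,0,0,0]
}}

```text
time: 26.98
position: [0.6731, -0.1996, 0.1675]
tool_rot: [0.983, 0.186, -0.0, 0.0]
ft_force: [0.7, -0.1, -2.1]
grip_width: 0.015
grip_force: 60.0
```

```bash
python3 - <<'E'
from h import *
st(); push()
E
```

```text
t 26.98 p [ 0.6731 -0.1996  0.1675] toolx yaw 21.4 zax [-2.e-04 -1.e-04 -1.e+00] F [ 0.74 -0.13 -2.09] M [ 0.01 -0.04  0.04] w 0.015 g 60.0 q [-0.45  0.69  1.27 -0.    1.18  0.75]
push/lat/z, fx,fy,z mm [ 1.1200e+00  8.0000e-02 -1.6600e+00 -1.3450e+02 -3.6000e-01  1.6752e+02] sd [0.24 0.58 0.44 0.   0.05 0.02] t 27.2333
```

Emit:
{"api": "servo_tool", "payload": {
  "rows": [1,-0.0005,0,0,0,1,0,0,0,0,1,0,0,0,0]
}}

```text
time: 27.48
position: [0.6728, -0.1997, 0.1676]
tool_rot: [0.983, 0.186, 0.0, 0.0]
ft_force: [1.5, 1.1, -1.9]
grip_width: 0.0154
grip_force: 60.0
```

Emit:
{"api": "servo_tool", "payload": {
  "rows": [1,-0.0005,0,0,0,1,0,0,0,0,1,0,0,0,0]
}}

```text
time: 27.73
position: [0.6722, -0.1999, 0.1675]
tool_rot: [0.983, 0.186, -0.0, -0.0]
ft_force: [0.8, 0.7, -1.4]
grip_width: 0.0155
grip_force: 60.0
```

```bash
python3 - <<'E'
from h import *
push(4)
E
```

```text
push/lat/z, fx,fy,z mm [   1.18   -0.21   -2.62 -133.6    -0.32  167.54] sd [0.13 0.45 0.34 0.   0.04 0.01] t 27.9333
```

Emit:
{"api": "servo_tool", "payload": {
  "rows": [1,-0.0005,0,0,0,1,0,0,0,0,1,0,0,0,0]
}}

```text
time: 28.18
position: [0.6718, -0.2001, 0.1675]
tool_rot: [0.983, 0.186, -0.0, -0.0]
ft_force: [0.9, 0.5, -1.7]
grip_width: 0.0155
grip_force: 60.0
```

Emit:
{"api": "servo_tool", "payload": {
  "rows": [1,-0.0005,0,0,0,1,0,0,0,0,1,0,0,0,0]
}}

```text
time: 28.43
position: [0.6716, -0.2002, 0.1676]
tool_rot: [0.983, 0.186, 0.0, -0.0]
ft_force: [2.0, 0.5, -3.1]
grip_width: 0.0154
grip_force: 60.0
```

```bash
python3 - <<'E'
from h import *
push(4)
E
```

```text
push/lat/z, fx,fy,z mm [   2.1    -0.37   -2.05 -132.85   -0.35  167.64] sd [0.19 0.49 0.33 0.05 0.05 0.03] t 28.6333
```

Emit:
{"api": "servo_tool", "payload": {
  "rows": [1,-0.0005,0,0,0,1,0,0,0,0,1,0,0,0,0]
}}

```text
time: 28.88
position: [0.6714, -0.2002, 0.1678]
tool_rot: [0.983, 0.186, 0.001, -0.0]
ft_force: [4.1, 1.9, -1.5]
grip_width: 0.0155
grip_force: 60.0
```

```bash
python3 - <<'E'
from h import *
push(4)
E
```

```text
push/lat/z, fx,fy,z mm [   4.5    -0.95   -1.52 -132.62   -0.4   167.73] sd [0.72 0.4  0.12 0.04 0.   0.01] t 29.0833
```

Emit:
{"api": "servo_tool", "payload": {
  "rows": [1,-0.0004,0,0,0,1,0,0,0,0,1,-0.0003,0,0,0,1,0,0,0,0,1,0,0,0,0]
}}

```text
time: 29.5
position: [0.6713, -0.2003, 0.1679]
tool_rot: [0.983, 0.186, 0.001, -0.0]
ft_force: [4.5, 2.6, -2.3]
grip_width: 0.0154
grip_force: 60.0
```

```bash
python3 - <<'E'
from h import *
push(6)
E
```

```text
push/lat/z, fx,fy,z mm [   5.89   -0.8    -1.16 -132.5    -0.4   167.92] sd [0.33 0.48 0.43 0.   0.   0.02] t 29.8
```

Emit:
{"api": "servo_tool", "payload": {
  "rows": [1,-0.0003,0,0,0,1,-0.0003,0,0,0,1,0,0,0,0,1,0,0,0,0,1,0,0,0,0]
}}

```text
time: 30.22
position: [0.6711, -0.2003, 0.1681]
tool_rot: [0.983, 0.185, 0.002, -0.0]
ft_force: [5.1, 3.5, -1.9]
grip_width: 0.0157
grip_force: 60.0
```

```bash
python3 - <<'E'
from h import *
push(6)
E
```

```text
push/lat/z, fx,fy,z mm [   6.37   -1.33   -1.61 -132.48   -0.38  168.1 ] sd [0.29 0.56 0.29 0.04 0.04 0.01] t 30.5167
```

Emit:
{"api": "servo_tool", "payload": {
  "rows": [1,-0.0004,0,0,0,1,-0.0003,0,0,0,1,0,0,0,0,1,0,0,0,0,1,0,0,0,0]
}}

```text
time: 30.93
position: [0.6711, -0.2003, 0.1683]
tool_rot: [0.983, 0.185, 0.003, -0.0]
ft_force: [6.9, 4.4, -1.3]
grip_width: 0.0152
grip_force: 60.0
```

```bash
python3 - <<'E'
from h import *
push(6); st()
E
```

```text
push/lat/z, fx,fy,z mm [   7.77   -1.32   -1.29 -132.4    -0.4   168.28] sd [0.85 0.45 0.45 0.   0.   0.01] t 31.2333
t 31.23 p [ 0.6711 -0.2003  0.1683] toolx yaw 21.37 zax [ 0.005  0.001 -1.   ] F [ 6.49  4.08 -1.24] M [ 0.68 -1.09 -0.14] w 0.0152 g 60.0 q [-0.45  0.69  1.28  0.    1.17  0.75]
```

Push is about 7.8 N. I'm adding a touch more, holding, and looking.

Emit:
{"api": "servo_tool", "payload": {
  "rows": [1,-0.0003,0,0,0,1,0,0,0,0,1,0,0,0,0,1,0,0,0,0,1,0,0,0,0]
}}

```text
time: 31.65
position: [0.6711, -0.2004, 0.1684]
tool_rot: [0.983, 0.185, 0.003, -0.0]
ft_force: [7.6, 4.6, -1.8]
grip_width: 0.016
grip_force: 60.0
```

```bash
python3 - <<'E'
from h import *
push(10)
p=robot.camera('side'); save({'pixels':cv2.resize(p['pixels'][110:210,260:390],(780,600),interpolation=2)},'s9')
for c in ['side','top']:
  p=robot.camera(c)
  for q in ['tray_top','bridge','fork_stop','home','shoe_back']:
    r=robot.place_of(p,q); print(c,q,[(np.round(d['at'],4).tolist(),fur(d['at']).tolist(),round(d['score'],2)) for d in r[:3] if d['at'][1]<-.1])
E
```

```text
push/lat/z, fx,fy,z mm [   8.29   -1.52   -1.23 -132.3    -0.4   168.35] sd [0.47 0.61 0.45 0.   0.   0.02] t 32.15
side tray_top [([0.5517, -0.2475, 0.1659], [-0.004, -0.0], 0.76)]
side bridge [([0.5325, -0.2576, 0.1379], [0.0176, 0.0024], 0.67), ([0.5488, -0.2525, 0.163], [0.0005, 0.0036], 0.42)]
side fork_stop [([0.5781, -0.2354, 0.1563], [-0.033, -0.0017], 0.66)]
side home [([0.5483, -0.2476, 0.1367], [-0.0008, -0.0012], 0.64)]
side shoe_back [([0.5147, -0.2661, 0.1358], [0.0372, 0.0038], 0.55)]
top tray_top []
top bridge []
top fork_stop []
top home []
top shoe_back []
```

View pics/s9.png

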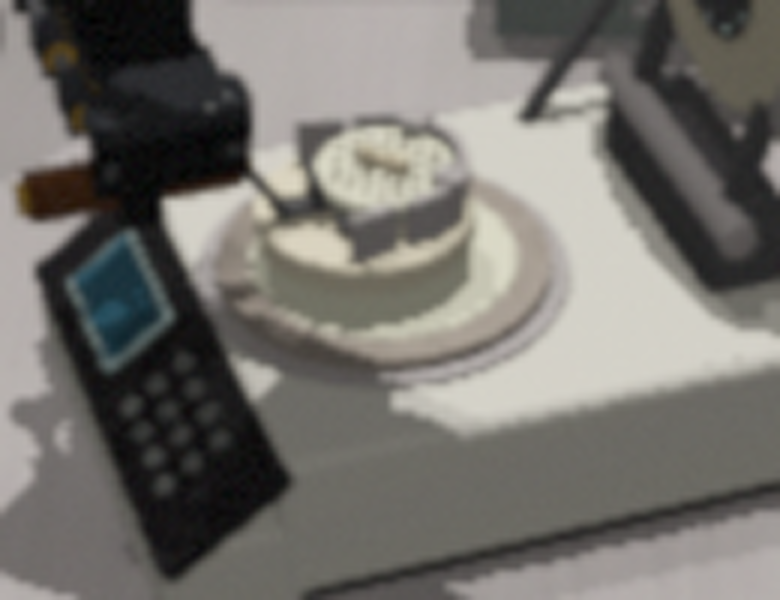

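The picture (the tenth) shows the tray inside the shoe under both lugs, at about (385,165), with the bridge standing at (380,155). About 8.3 N was held for over a second, and the stop sits at home minus 36 mm, as it should. I'm drawing the fork out straight.

Emit:
{"api": "servo_tool", "payload": {
  "rows": [1,0.001,0,0,0,1,0.001,0,0,0,1,0.001,0,0,0,1,0.001,0,0,0,1,0.001,0,0,0]
}}

```text
time: 33.22
position: [0.6719, -0.2, 0.1669]
tool_rot: [0.983, 0.186, -0.002, -0.0]
ft_force: [-0.2, -1.0, -2.7]
grip_width: 0.0157
grip_force: 60.0
```

```bash
python3 - <<'E'
from h import *
push(5); st()
p=robot.camera('side')
for q in ['tray_top','bridge','fork_stop','fork_tip','fork']:
    r=robot.place_of(p,q); print(q,[(np.round(d['at'],4).tolist(),fur(d['at']).tolist(),round(d['score'],2)) for d in r[:3] if d['at'][1]<-.1])
E
```

```text
push/lat/z, fx,fy,z mm [   0.45   -0.33   -2.72 -133.76   -0.24  167.06] sd [0.43 0.32 0.36 0.22 0.05 0.12] t 33.4667
t 33.47 p [ 0.6727 -0.1999  0.1673] toolx yaw 21.39 zax [-1.4e-03 -2.0e-04 -1.0e+00] F [ 0.58  0.62 -2.37] M [-0.04  0.08 -0.01] w 0.0152 g 60.0 q [-0.45  0.69  1.27 -0.    1.18  0.75]
tray_top [([0.5499, -0.2486, 0.1658], [-0.0019, 0.0003], 0.62)]
bridge [([0.5485, -0.2554, 0.1607], [0.0019, 0.0061], 0.5)]
fork_stop [([0.5803, -0.2373, 0.1573], [-0.0343, 0.0009], 0.51)]
fork_tip []
fork [([0.6761, -0.2013, 0.1865], [-0.1367, 0.0023], 0.55)]
```

Emit:
{"api": "servo_tool", "payload": {
  "rows": [1,0.002,0,0,0,1,0.003,0,0,0,1,0.003,0,0,0,1,0.004,0,0,0,1,0.004,0,0,0]
}}

```text
time: 34.18
position: [0.6888, -0.1934, 0.1676]
tool_rot: [0.983, 0.186, 0.0, 0.0]
ft_force: [1.0, -0.3, -3.1]
grip_width: 0.015
grip_force: 60.0
```

Emit:
{"api": "servo_tool", "payload": {
  "rows": [1,0.005,0,0,0,1,0.006,0,0,0,1,0.007,0,0,0,1,0.007,0,0,0,1,0.007,0,0,0]
}}

```text
time: 34.6
position: [0.7189, -0.1816, 0.1675]
tool_rot: [0.983, 0.186, 0.0, 0.0]
ft_force: [-0.0, 1.0, -2.6]
grip_width: 0.0153
grip_force: 60.0
```

Emit:
{"api": "servo_tool", "payload": {
  "rows": [1,0.007,0,0,0,1,0.007,0,0,0,1,0.007,0,0,0,1,0.006,0,0,0,1,0.003,0,0,0]
}}

```text
time: 35.02
position: [0.747, -0.1705, 0.1674]
tool_rot: [0.983, 0.186, 0.0, 0.0]
ft_force: [0.0, -0.2, -2.8]
grip_width: 0.0155
grip_force: 60.0
```

```bash
python3 - <<'E'
from h import *
o,M=st(); print(fur(o['position']))
p=robot.camera('side')
for q in ['tray_top','bridge','fork_stop','fork_tip','fork']:
    r=robot.place_of(p,q); print(q,[(np.round(d['at'],4).tolist(),fur(d['at']).tolist(),(M.T@(d['at']-o['position'])).round(4).tolist(),round(d['score'],2)) for d in r[:3] if d['at'][1]<-.1])
E
```

```text
t 35.02 p [ 0.747  -0.1705  0.1674] toolx yaw 21.43 zax [ 5.e-04  1.e-04 -1.e+00] F [ 0.02 -0.2  -2.78] M [-0.11  0.18 -0.02] w 0.0155 g 60.0 q [-0.37  0.78  1.07  0.    1.29  0.83]
[-0.2139 -0.0005]
tray_top [([0.5524, -0.2482, 0.1625], [-0.0044, 0.0009], [-0.2095, 0.0013, 0.0048], 0.68)]
bridge [([0.5532, -0.2469, 0.1647], [-0.0056, -0.0001], [-0.2083, 0.0004, 0.0026], 0.73), ([0.5483, -0.2542, 0.1586], [0.0016, 0.005], [-0.2155, 0.0054, 0.0087], 0.45)]
fork_stop [([0.6555, -0.2075, 0.1572], [-0.1152, 0.0006], [-0.0987, 0.001, 0.0102], 0.89)]
fork_tip [([0.516, -0.2648, 0.1373], [0.0356, 0.003], [-0.2495, 0.0034, 0.03], 0.72), ([0.6052, -0.2271, 0.1579], [-0.0612, 0.0005], [-0.1527, 0.0009, 0.0095], 0.69)]
fork [([0.6036, -0.2228, 0.157], [-0.0613, -0.0041], [-0.1526, -0.0037, 0.0104], 0.59), ([0.7498, -0.173, 0.1878], [-0.2156, 0.0029], [0.0017, 0.0034, -0.0204], 0.57), ([0.5533, -0.2511, 0.1445], [-0.0042, 0.0039], [-0.2097, 0.0043, 0.0228], 0.54)]
```

The tray is still home and the tines are clear. Lifting and returning to the rest.

Emit:
{"api": "servo_tool", "payload": {
  "rows": [1,0,0,-0.01,0,1,0,0,-0.02,0,1,0,0,-0.025,0,1,0,0,-0.025,0,1,0,0,-0.02,0]
}}

```text
time: 35.73
position: [0.7464, -0.1714, 0.2708]
tool_rot: [0.983, 0.185, 0.001, 0.001]
ft_force: [1.0, 0.8, -3.2]
grip_width: 0.0153
grip_force: 60.0
```

Emit:
{"api": "servo_tool", "payload": {
  "rows": [1,-0.0029,-0.0095,0,0,1,-0.0058,-0.0189,0,0,1,-0.0086,-0.0284,0,0,1,-0.0086,-0.0284,0,0,1,-0.0086,-0.0284,0,0]
}}

```text
time: 36.15
position: [0.6714, -0.0774, 0.2685]
tool_rot: [0.983, 0.185, 0.0, 0.0]
ft_force: [0.5, 0.7, -1.3]
grip_width: 0.0159
grip_force: 60.0
```

Emit:
{"api": "servo_tool", "payload": {
  "rows": [1,-0.0086,-0.0284,0,0,1,-0.0086,-0.0284,0,0,1,-0.0086,-0.0284,0,0,1,-0.0086,-0.0284,0,0,1,-0.0086,-0.0284,0,0]
}}

```text
time: 36.57
position: [0.5797, 0.0394, 0.2688]
tool_rot: [0.983, 0.185, 0.001, 0.0]
ft_force: [0.1, 0.3, -2.9]
grip_width: 0.0154
grip_force: 60.0
```

Emit:
{"api": "servo_tool", "payload": {
  "rows": [1,-0.0086,-0.0284,0,0,1,-0.0086,-0.0284,0,0,1,-0.0058,-0.0189,0,0,1,-0.0029,-0.0095,0,0,1,0,0,0,-3]
}}

```text
time: 36.98
position: [0.5239, 0.1101, 0.2687]
tool_rot: [0.977, 0.213, 0.0, -0.0]
ft_force: [0.3, -0.6, -2.5]
grip_width: 0.0152
grip_force: 60.0
```

Emit:
{"api": "servo_tool", "payload": {
  "rows": [1,0,0,0,-5,1,0,0,0,-7,1,0,0,0,-7,1,0,0,0,-7,1,0,0,0,-7]
}}

```text
time: 37.4
position: [0.5263, 0.1078, 0.2684]
tool_rot: [0.876, 0.483, 0.001, 0.001]
ft_force: [0.0, -0.1, -2.4]
grip_width: 0.0152
grip_force: 60.0
```

Emit:
{"api": "servo_tool", "payload": {
  "rows": [1,0,0,0,-7,1,0,0,0,-7,1,0,0,0,-7,1,0,0,0,-7,1,0,0,0,-7]
}}

```text
time: 37.82
position: [0.5263, 0.1078, 0.2684]
tool_rot: [0.69, 0.724, 0.001, 0.001]
ft_force: [-0.4, -0.8, -2.5]
grip_width: 0.0153
grip_force: 60.0
```

Emit:
{"api": "servo_tool", "payload": {
  "rows": [1,0,0,0,-7,1,0,0,0,-7,1,0,0,0,-7,1,0,0,0,-7,1,0,0,0,-7]
}}

```text
time: 38.23
position: [0.5263, 0.1078, 0.2684]
tool_rot: [0.441, 0.898, 0.0, 0.001]
ft_force: [0.1, -0.0, -1.6]
grip_width: 0.0156
grip_force: 60.0
```

Emit:
{"api": "servo_tool", "payload": {
  "rows": [1,0,0,0,-7,1,0,0,0,-7,1,0,0,0,-7,1,0,0,0,-7,1,0,0,0,-7]
}}

```text
time: 38.65
position: [0.5263, 0.1078, 0.2684]
tool_rot: [0.15, 0.989, -0.0, 0.001]
ft_force: [-0.0, 0.1, -1.7]
grip_width: 0.0153
grip_force: 60.0
```

Emit:
{"api": "servo_tool", "payload": {
  "rows": [1,0,0,0,-7,1,0,0,0,-5,1,0,0,0,-4,1,0,0,0,0,1,0,0,0,0]
}}

```text
time: 39.07
position: [0.526, 0.108, 0.2682]
tool_rot: [0.015, 1.0, -0.0, 0.001]
ft_force: [-0.2, -0.6, -2.7]
grip_width: 0.0156
grip_force: 60.0
```

```bash
python3 - <<'E'
from h import *
o,M=st(); delta(M,np.r_[.526,.1084,.024]-o['position'])
p=robot.camera('wrist'); W=wcam(p,o,M)
for q in ['rest','rest_seat','fork']:
    print(q,[(np.round(d['at'],4).tolist(),round(d['score'],2)) for d in robot.place_of(p,q)[:2]])
p=robot.camera('side')
for q in ['rest_seat','fork_stop','fork_tip']:
    print(q,[(np.round(d['at'],4).tolist(),(M.T@(d['at']-o['position'])).round(4).tolist(),round(d['score'],2)) for d in robot.place_of(p,q)[:2]])
E
```

```text
t 39.07 p [0.526  0.108  0.2682] toolx yaw 178.25 zax [ 1.3e-03 -3.0e-04 -1.0e+00] F [-0.16 -0.56 -2.66] M [ 0.02  0.05 -0.03] w 0.0156 g 60.0 q [-0.01  0.35  1.6  -0.    1.19 -1.55]
tool delta [0.0004 0.0005 0.2442]
rest [([0.521, 0.11, -0.002], 0.72)]
rest_seat []
fork []
rest_seat [([0.5188, 0.1061, 0.0409], [0.0075, -0.0021, 0.2272], 0.9)]
fork_stop [([0.6195, 0.105, 0.2551], [-0.0935, -0.0001, 0.0132], 0.72)]
fork_tip [([0.6732, 0.1029, 0.2561], [-0.1473, -0.0006, 0.0123], 0.81)]
```

Emit:
{"api": "servo_tool", "payload": {
  "rows": [1,0,0,0.01,-3.8,1,0,0,0.025,0,1,0,0,0.035,0,1,0,0,0.035,0,1,0,0,0.035,0]
}}

```text
time: 39.88
position: [0.526, 0.1086, 0.1268]
tool_rot: [-0.019, 1.0, -0.0, 0.001]
ft_force: [0.3, 0.1, -1.5]
grip_width: 0.0157
grip_force: 60.0
```

Emit:
{"api": "servo_tool", "payload": {
  "rows": [1,0,0,0.03,0,1,0,0,0.02,0,1,0,0,0.01,0,1,0,0,0,0,1,0,0,0,0]
}}

```text
time: 40.3
position: [0.526, 0.1086, 0.0677]
tool_rot: [-0.019, 1.0, -0.0, 0.0]
ft_force: [-0.2, -0.0, -2.0]
grip_width: 0.0155
grip_force: 60.0
```

```bash
python3 - <<'E'
from h import *
o,M=st(); delta(M,np.r_[.526,.1084,.024]-o['position'])
E
```

```text
t 40.3 p [0.526  0.1086 0.0677] toolx yaw -177.8 zax [ 4.e-04 -0.e+00 -1.e+00] F [-0.22 -0.04 -1.97] M [0.   0.08 0.02] w 0.0155 g 60.0 q [-0.    0.65  1.78 -0.    0.72 -1.61]
tool delta [ 0.     -0.0002  0.0437]
```

Emit:
{"api": "servo_tool", "payload": {
  "rows": [1,0,0,0.008,0.2,1,0,0,0.012,0,1,0,0,0.009,0,1,0,0,0.006,0,1,0,0,0.003,0]
}}

```text
time: 40.72
position: [0.5254, 0.1086, 0.0293]
tool_rot: [-0.017, 1.0, -0.0, 0.0]
ft_force: [0.2, -0.5, -2.7]
grip_width: 0.0156
grip_force: 60.0
```

Emit:
{"api": "servo_tool", "payload": {
  "rows": [1,0,0,0.002,0,1,0,0,0.001,0,1,0,0,0.001,0,1,0,0,0,0,1,0,0,0,0]
}}

```text
time: 41.13
position: [0.5256, 0.1086, 0.0258]
tool_rot: [-0.017, 1.0, -0.0, 0.0]
ft_force: [-0.8, 0.6, -3.3]
grip_width: 0.0155
grip_force: 60.0
```

```bash
python3 - <<'E'
from h import *
st(); avg(4)
E
```

```text
t 41.13 p [0.5256 0.1086 0.0258] toolx yaw -178.01 zax [ 5.e-04 -0.e+00 -1.e+00] F [-0.77  0.6  -3.32] M [-0.03  0.08 -0.03] w 0.0155 g 60.0 q [-0.    0.72  1.8  -0.    0.62 -1.61]
avgF [-0.02 -0.18 -2.46  0.03  0.05 -0.01] sd [0.46 0.26 0.29 0.03 0.03 0.02]
```

Emit:
{"api": "servo_tool", "payload": {
  "rows": [1,0,0,0.001,0,1,0,0,0.0005,0,1,0,0,0,0,1,0,0,0,0]
}}

```text
time: 41.67
position: [0.5254, 0.1086, 0.024]
tool_rot: [-0.017, 1.0, -0.0, -0.0]
ft_force: [-0.7, 1.3, -2.5]
grip_width: 0.0155
grip_force: 60.0
```

```bash
python3 - <<'E'
from h import *
st(); avg(4)
E
```

```text
t 41.67 p [0.5254 0.1086 0.024 ] toolx yaw -178.01 zax [-1.e-04 -0.e+00 -1.e+00] F [-0.66  1.26 -2.49] M [-0.    0.09  0.03] w 0.0155 g 60.0 q [-0.    0.72  1.8  -0.    0.62 -1.61]
avgF [-0.01  0.33 -2.64  0.01  0.05 -0.03] sd [0.36 0.21 0.41 0.01 0.01 0.01]
```

Emit:
{"api": "servo_tool", "payload": {
  "rows": [1,0,0,0.0007,0,1,0,0,0,0,0.6,0,0,0,0,0.3,0,0,0,0,0,0,0,0,0]
}}

```text
time: 42.28
position: [0.5258, 0.1086, 0.0236]
tool_rot: [-0.017, 1.0, -0.0, 0.0]
ft_force: [1.6, 0.1, 0.2]
grip_width: 0.0243
grip_force: 0.0
```

Emit:
{"api": "servo_tool", "payload": {
  "rows": [-1,0,0,0,0,-1,0,0,0,0,-1,0,0,0,0,-1,0,0,0,0,-1,0,0,0,0]
}}

```text
time: 42.7
position: [0.5254, 0.1086, 0.0233]
tool_rot: [-0.017, 1.0, -0.0, -0.0]
ft_force: [-0.2, -0.5, 0.1]
grip_width: 0.0561
grip_force: 0.0
```

Emit:
{"api": "servo_tool", "payload": {
  "rows": [-1,0,0,0,0,-1,0,0,-0.003,0,-1,0,0,-0.008,0,-1,0,0,-0.015,0,-1,0,0,-0.025,0]
}}

```text
time: 43.12
position: [0.5238, 0.1085, 0.0737]
tool_rot: [-0.017, 1.0, 0.0, -0.002]
ft_force: [1.1, -0.6, 0.5]
grip_width: 0.0847
grip_force: 0.0
```

Emit:
{"api": "servo_tool", "payload": {
  "rows": [-1,0,0,-0.035,0,-1,0,0,-0.035,0,-1,0,0,-0.035,0,-1,0,0,-0.03,0,-1,0,0,0,0]
}}

```text
time: 43.53
position: [0.5295, 0.1087, 0.2164]
tool_rot: [-0.018, 1.0, -0.0, 0.007]
ft_force: [1.6, -0.7, 0.4]
grip_width: 0.0868
grip_force: 0.0
```

Emit:
{"api": "servo_tool", "payload": {
  "rows": [-1,0,0,0,0,-1,0,0,0,0,-1,0,0,0,0]
}}

```text
time: 43.78
position: [0.5241, 0.1085, 0.2081]
tool_rot: [-0.017, 1.0, 0.0, -0.002]
ft_force: [-0.5, 0.4, -0.5]
grip_width: 0.0869
grip_force: 0.0
```

```bash
python3 - <<'E'
from h import *
o,M=st()
p=robot.camera('wrist'); W=wcam(p,o,M)
for d in robot.outline_of(p,'fork')[:1]:
    ys,xs=np.nonzero(d['region']); print(d['score'],[(int(v),int(xs[ys==v].min()),int(xs[ys==v].max())) for v in range(ys.min(),ys.max(),20)],ys.min(),ys.max())
    print('rear end',ray(p,W,(xs[ys==ys.min()].mean(),ys.min()),.054).round(4))
for c in ['wrist','side','top']:
  p=robot.camera(c)
  for q in ['fork','fork_stop','fork_tip','tray_top','bridge','home']:
    print(c,q,[(np.round(d['at'],4).tolist(),fur(d['at']).tolist() if d['at'][1]<-.1 else '',round(d['score'],2)) for d in robot.place_of(p,q)[:3]])
E
```

```text
t 43.78 p [0.5241 0.1085 0.2081] toolx yaw -178.01 zax [-0.0032  0.     -1.    ] F [-0.5   0.42 -0.55] M [0.01 0.02 0.06] w 0.0869 g 0.0 q [-0.    0.43  1.67 -0.    1.05 -1.61]
0.72 [(156, 307, 324), (176, 306, 325), (196, 307, 324), (216, 307, 324), (236, 307, 324), (256, 307, 324), (276, 307, 323), (296, 309, 321), (316, 289, 341), (336, 290, 340)] 156 345
rear end [0.4657 0.1057 0.054 ]
wrist fork [([0.5305, 0.1074, 0.0402], '', 0.77)]
wrist fork_stop [([0.6206, 0.1133, 0.0114], '', 0.83)]
wrist fork_tip []
wrist tray_top [([0.5445, 0.2392, 0.0169], '', 0.94), ([0.763, 0.0904, 0.0023], '', 0.58)]
wrist bridge []
wrist home []
side fork [([0.5279, 0.103, 0.043], '', 0.82)]
side fork_stop [([0.6383, 0.4547, 0.0008], '', 0.74), ([0.526, 0.356, 0.0033], '', 0.67), ([0.6179, 0.1108, 0.012], '', 0.66)]
side fork_tip [([0.6755, 0.1125, 0.0145], '', 0.68), ([0.7377, 0.2405, 0.0002], '', 0.45)]
side tray_top [([0.5402, 0.233, 0.0175], '', 0.7)]
side bridge []
side home []
top fork [([0.5162, -0.2647, 0.1358], [0.0353, 0.003], 0.23)]
top fork_stop [([0.6238, 0.1115, 0.0078], '', 0.69)]
top fork_tip [([0.6753, 0.1129, 0.0122], '', 0.69), ([0.6995, 0.3556, 0.0044], '', 0.27)]
top tray_top [([0.5411, 0.2338, 0.0187], '', 0.89), ([0.5511, -0.2531, 0.1659], [-0.0014, 0.0049], 0.73)]
top bridge [([0.5496, -0.2511, 0.1621], [-0.0007, 0.0025], 0.46)]
top home [([0.553, -0.249, 0.1352], [-0.0047, 0.0018], 0.7)]
```

```bash
python3 -c "
from rig import robot
print(robot.hand_in())"
```

```text
the job is handed in; nothing more can be done
None
```

The job is handed in: the tray with its bridge is home in the furnace, bedded at about 8 N for over a second, and the fork is back in its rest.

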